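# Refit and rinse the soap-ledge drain plates

### The arm

A 7-joint arm with a two-finger parallel gripper is mounted at the origin on the work surface. World frame = base frame: x ahead of the robot, y to its left, z up, the work surface at z = 0. Lengths are in m, angles in degrees, forces in N, time in s.
With the tool pointing down it reaches from about 0.425 to 0.875 m from the base axis. Payload 4.7 kg.
Tool frame: the origin (TCP) lies at the very end of the fingers, on their centre line; the grasp point (between the pads) lies 19 mm behind it; z points along the fingers, x is the direction in which the jaws open and shut, and the axes are right-handed (so a half turn about z gives the same grasp; the last joint's range is limited). The gripper opens to 87 mm and grips with 3 to 60 N. Pads are 19 mm wide; open, the fingers measure 117 mm over their backs; the gripper's body (75 mm by 190 mm) begins 51 mm behind the grasp point.
Start: joints at [77.871, 18.392, -4.016, 83.108, 1.295, 78.541, -3.26], TCP at [0.146, -0.634, 0.223] pointing down, gripper open.
Joint ranges: [-163.93, 163.93], [-17.29, 119.83], [-79.2, 71.16], [3.27, 140.29], [-89.18, 269.18], [5.43, 117.66], [-154.24, 154.24]. Speed limits (degrees/s): [147.25, 147.25, 180, 180, 180, 180, 180].

### API

Orientations are given as [roll, pitch, yaw] about the fixed x, y, z axes, in that order (R = Rz(yaw) Ry(pitch) Rx(roll)).
In Python, from station import env gives the robot as it stands.
- The arm moves only by the tool move_arm, never from a script. Its argument "series" is a list of rows, each a list of 3 entries, a list of its own where there are three numbers: the shift along the world's x, y, z in m, then the turn, a rotation vector about the world's x, y, z in degrees, then the opening in per cent of the stroke, from 0 (shut) to 100 (fully open). In form: [[[x, y, z], [ax, ay, az], gripper], ...]. A call has 1 to 20 rows; each row shifts and turns the commanded pose from where the row before left it; what a row does not reach is not made up. A row lasts 1/8 s, in which the tool goes at most 62.5 mm and 10.7 degrees, less where a joint would pass 70% of its speed; a pose out of reach is approached as far as the arm can. A call with a gripper value outside its range is refused whole. The fingers move at their own pace and stop on an object; "force" is the grip in N (left out, the last holds). Time passes only in rows, so rows that do not move let the fingers close. It gives the time, the measured TCP pose, the force and the opening at its end, in the units of the state.
- env.get_obs(): the state, without advancing time (a new reading comes with each control period).
- env.read_camera(name): name is "scene" or "top" or "wrist"; returns a dict with "pixels" (420x560x3 uint8, blue, green, red), "K" (3x3 intrinsics, pixels), "R" (3x3) and "t" (3): a world point X has camera coordinates R X + t; the wrist camera has in their place "T_tool_cam" (4x4, takes a point from camera to tool coordinates, whose origin is the TCP and whose axes are the tool frame's). Camera axes: x right, y down, z forward; pixel columns grow to the right and rows downward; lengths in m; the calibration is good to about 2 mm. The wrist camera is an equidistant fisheye: a pixel r from the principal point sees the ray r / f radians off the axis. A picture is of the moment at which its call begins: read the wrist's pose just before it. There is no depth.
- env.finish_job(): hands the job in, once; it reports no verdict.
The state is a dict: "time": time; "q": joint angles; "qvel": joint speeds; "effort": joint torques, N m; "ee_pos": TCP position; "orientation": TCP orientation; "ft_force": force on the tool from outside, world axes, zero at the start; "moment": the same for the moment, N m; "opening": opening from 0.0 (shut) to 1.0 (fully open).
Only numpy, scipy, OpenCV 4.12 (cv2) and the standard library are available. Lean on these libraries where they do the work, as an engineer would, in place of code of your own. Each camera call takes 0.05 s, during which the arm holds its last target.

### The job

Put each loose drain plate back on the blue stand of its own shape (the eight-sided plate goes on the round stand), lowering it gently over the two pins until it sits flush. When all are seated, take the hand sprayer and rinse them in turn, first the long one, then the square one, then the eight-sided one (skip any that is not there): aim the nozzle at the grip bar in the plate's middle from 10 to 15 cm away and hold it steady there for five seconds each. Finally lay the sprayer flat inside the steel tray, lengthwise, and leave the other things on the ledge where they are.

Things in the scene. Friction and masses are not known exactly. Their poses are not given: they have to be found in the camera images.
- plate_long_grip (a point): long drain plate, loose, brown wood, about 0.13 kg: 144 x 70 mm rectangle (long side along its x), 6 mm thick, with two round through holes of 14 mm at x = -54 and +54 mm (y = 0). An upright grip bar stands on its middle, 40 mm along x, 14 mm thick along y, 40 mm tall above the plate. The point is the centre of the grip bar, half-way up: 26 mm above the plate's underside, 20 mm above its top face; z up. The plate is the same turned half round. None if absent in this run.
- stand_long_top (a point): fixed blue plastic stand for the long plate: 150 x 76 mm rectangle (long side along its x), 12 mm thick, with two upright steel locating pins of 10 mm diameter at x = -54 and +54 mm (y = 0), 22 mm tall above its top face, the last 7 mm tapering. The point is the centre of its top face, 12 mm above the ledge. A plate seated flush has its grip point 26 mm above this point. Stands without a plate in the run stay empty.
- plate_square_grip (a point): square drain plate, loose, brown wood, about 0.13 kg: 92 x 92 mm square, 6 mm thick, with two round through holes of 14 mm at x = -32 and +32 mm (y = 0). An upright grip bar stands on its middle, 40 mm along x, 14 mm thick along y, 40 mm tall above the plate. The point is the centre of the grip bar, half-way up: 26 mm above the plate's underside, 20 mm above its top face; z up. The plate is the same turned half round. None if absent in this run.
- stand_square_top (a point): fixed blue plastic stand for the square plate: 98 x 98 mm square, 12 mm thick, with two upright steel locating pins of 10 mm diameter at x = -32 and +32 mm (y = 0), 22 mm tall above its top face, the last 7 mm tapering. The point is the centre of its top face, 12 mm above the ledge. A plate seated flush has its grip point 26 mm above this point. Stands without a plate in the run stay empty.
- plate_eight_grip (a point): eight-sided drain plate, loose, brown wood, about 0.13 kg: eight-sided, 104 mm across (nearly round), 6 mm thick, with two round through holes of 14 mm at x = -36 and +36 mm (y = 0). An upright grip bar stands on its middle, 40 mm along x, 14 mm thick along y, 40 mm tall above the plate. The point is the centre of the grip bar, half-way up: 26 mm above the plate's underside, 20 mm above its top face; z up. The plate is the same turned half round. None if absent in this run.
- stand_eight_top (a point): fixed blue plastic stand for the eight-sided plate: round disc 110 mm across, 12 mm thick, with two upright steel locating pins of 10 mm diameter at x = -36 and +36 mm (y = 0), 22 mm tall above its top face, the last 7 mm tapering. The point is the centre of its top face, 12 mm above the ledge. A plate seated flush has its grip point 26 mm above this point. Stands without a plate in the run stay empty.
- sprayer_grip (a point): cordless grey plastic hand sprayer, loose, 0.2 kg, lying flat on its underside: a straight handle 165 mm long (x = -90 to +75 mm from the point), 28 mm wide (y), 30 mm high, a spray head 44 mm across at its +x end (reaching x = +125 mm, about 60 mm high). The point is the handle's centre, 15 mm above the underside and near the balance point; x along the handle towards the head, z up.
- sprayer_nozzle (a point): mouth of the spray head: 105 mm ahead (+x) of sprayer_grip, 1 mm above it, y = 0. This frame's x axis is the spray direction: forward and 1.0 rad (57 degrees) below the handle's x axis, so the sprayer aims downwards and ahead when held level; y is the sprayer's y.
- tray_in (a point): fixed shallow steel tray for the sprayer, 270 mm (x) x 115 mm (y) outside, walls 4 mm thick, rim 16 mm above the ledge. The point is the centre of its inner floor, about 4 mm above the ledge; x along its length.
- mug: steel mug, 84 mm across, 90 mm tall; bystander, loose; origin at the centre of its underside
- bowl: aluminium bowl, 150 mm across, 55 mm tall; bystander, loose; origin at the centre of its underside
- jug: blue plastic jug with a handle, 120 mm across, 160 mm tall; bystander, loose; origin at the centre of its underside
- brush: wooden nail brush 100 x 42 x 36 mm; bystander, loose; origin at the centre of its underside
- soap: bar of soap 80 x 52 x 26 mm; bystander, loose; origin at the centre of its underside

How it is judged (in metres and radians):
On the way, in this order (a step that is already met when the one before it is completed fails the run):
1. every drain plate present is seated flush over the pins of its own stand and let go (horizontal distance between plate_long_grip and stand_long_top below 0.005 m and z of plate_long_grip in the frame of stand_long_top below 0.0285 m and angle between the x axis of plate_long_grip and the x axis of stand_long_top, either way round below 0.08 rad and angle between each of plate_long_grip, plate_square_grip, plate_eight_grip's own z axis and vertical below 0.05 rad and contact force between the fingers and plate_long below 0.3 N and linear speed of each of plate_long, plate_square, plate_eight below 0.02 m/s and horizontal distance between plate_square_grip and stand_square_top below 0.005 m and z of plate_square_grip in the frame of stand_square_top below 0.0285 m and angle between the x axis of plate_square_grip and the x axis of stand_square_top, either way round below 0.08 rad and contact force between the fingers and plate_square below 0.3 N and horizontal distance between plate_eight_grip and stand_eight_top below 0.005 m and z of plate_eight_grip in the frame of stand_eight_top below 0.0285 m and angle between the x axis of plate_eight_grip and the x axis of stand_eight_top, either way round below 0.08 rad and contact force between the fingers and plate_eight below 0.3 N), for 0.3 s.
2. the sprayer is aimed at the grip bar of the seated long plate (if present) from 60 to 220 mm off, the spray line passing within 25 mm of its centre, steadily for 4 s (x of plate_long_grip in the frame of sprayer_nozzle between 0.06 and 0.22 m and y of plate_long_grip in the frame of sprayer_nozzle between -0.025 and 0.025 m and z of plate_long_grip in the frame of sprayer_nozzle between -0.025 and 0.025 m and horizontal distance between plate_long_grip and stand_long_top below 0.005 m and z of plate_long_grip in the frame of stand_long_top below 0.0285 m and angle between the x axis of plate_long_grip and the x axis of stand_long_top, either way round below 0.08 rad and angle between plate_long_grip's own z axis and vertical below 0.05 rad), for 4 s.
3. the sprayer is aimed at the grip bar of the seated square plate (if present) from 60 to 220 mm off, the spray line passing within 25 mm of its centre, steadily for 4 s (x of plate_square_grip in the frame of sprayer_nozzle between 0.06 and 0.22 m and y of plate_square_grip in the frame of sprayer_nozzle between -0.025 and 0.025 m and z of plate_square_grip in the frame of sprayer_nozzle between -0.025 and 0.025 m and horizontal distance between plate_square_grip and stand_square_top below 0.005 m and z of plate_square_grip in the frame of stand_square_top below 0.0285 m and angle between the x axis of plate_square_grip and the x axis of stand_square_top, either way round below 0.08 rad and angle between plate_square_grip's own z axis and vertical below 0.05 rad), for 4 s.
4. the sprayer is aimed at the grip bar of the seated eight-sided plate (if present) from 60 to 220 mm off, the spray line passing within 25 mm of its centre, steadily for 4 s (x of plate_eight_grip in the frame of sprayer_nozzle between 0.06 and 0.22 m and y of plate_eight_grip in the frame of sprayer_nozzle between -0.025 and 0.025 m and z of plate_eight_grip in the frame of sprayer_nozzle between -0.025 and 0.025 m and horizontal distance between plate_eight_grip and stand_eight_top below 0.005 m and z of plate_eight_grip in the frame of stand_eight_top below 0.0285 m and angle between the x axis of plate_eight_grip and the x axis of stand_eight_top, either way round below 0.08 rad and angle between plate_eight_grip's own z axis and vertical below 0.05 rad), for 4 s.
At the end, for the whole second after the job is handed in: Each plate present is flush on its own stand (within 5 mm of centre, 2.5 mm proud, 0.08 rad); the sprayer lies flat in the tray (handle centre within 60 mm along, 45 mm across of the tray centre, 0.35 rad of its length, either way round); all released and at rest (all of step 1 and x of sprayer_grip in the frame of tray_in between -0.06 and 0.06 m and y of sprayer_grip in the frame of tray_in between -0.045 and 0.045 m and z of sprayer_grip in the frame of tray_in below 0.024 m and angle between sprayer_grip's own z axis and vertical below 0.15 rad and angle between the x axis of sprayer_grip and the x axis of tray_in, either way round below 0.35 rad and linear speed of sprayer below 0.02 m/s and contact force between the fingers and sprayer below 0.3 N); the robot touches nothing.
It fails at once if a bystander (mug, bowl, jug, brush or soap) knocked more than 40 mm out of its place (distance of any of mug, bowl, jug, brush, soap from where it was at the start of the episode above 0.04 m).
It fails at once if the long plate is dropped onto its stand (faster than 0.5 m/s while down over the pins) (horizontal distance between plate_long_grip and stand_long_top below 0.012 m and z of plate_long_grip in the frame of stand_long_top below 0.055 m and linear speed of plate_long above 0.5 m/s).
It fails at once if the square plate is dropped onto its stand (faster than 0.5 m/s while down over the pins) (horizontal distance between plate_square_grip and stand_square_top below 0.012 m and z of plate_square_grip in the frame of stand_square_top below 0.055 m and linear speed of plate_square above 0.5 m/s).
It fails at once if the eight-sided plate is dropped onto its stand (faster than 0.5 m/s while down over the pins) (horizontal distance between plate_eight_grip and stand_eight_top below 0.012 m and z of plate_eight_grip in the frame of stand_eight_top below 0.055 m and linear speed of plate_eight above 0.5 m/s).
Of plate_long, plate_square, plate_eight only 2 to 3 are there at a start; the rules pass over those that are not, and their reading is None.
At some moment in a run one of plate_long, plate_square, plate_eight, sprayer may be knocked a few centimetres aside while the robot is not near it.
It also fails if it takes over 210 s, if anything falls off the work surface, if the arm or the gripper's body presses on something with over 40 N, if the wrist force passes 120 N, or if a joint passes its speed limit or range.

## Working session

There is one attempt and no reset: what is moved stays moved. The work goes in short steps, Python scripts to look and compute and a tool call to move; the robot and the scene stay as the last step left them, time stands still between calls to the robot, and variables do not carry over. Pictures are saved under pics/ and viewed, and the job is handed in when it is done.

Besides the shell and the picture viewer there is one more tool, called after "Call:" by a JSON object that holds its "op" and its "data". move_arm: Moves the arm, as the interface text tells. Its arguments: {"type":"object","properties":{"series":{"type":"array","items":{"type":"array"}},"force":{"type":"number"}},"required":["series"]}

```bash
ls; mkdir -p pics
cat > h.py <<'E'
import numpy as np, cv2
from station import env
def snap(name,fn):
    o=env.get_obs(); c=env.read_camera(name); cv2.imwrite('pics/'+fn,c['pixels']); np.savez('pics/'+fn+'.npz',**c,ee=o['ee_pos'],ori=o['orientation']); return c
E
python3 - <<'E'
from h import *
print(env.get_obs())
for n in ['scene','top','wrist']:
    c=snap(n,n+'0.png'); print({k:v for k,v in c.items() if k!='pixels'})
E
```

```text
pics
{'time': 0.0, 'q': array([77.86953754, 18.43747145, -4.0173292 , 83.17619723,  1.29350595,
       78.54002712, -3.26189446]), 'qvel': array([ 0.01926535,  0.06042121,  0.04931272, -0.04700268, -0.08523488,
        0.01501541,  0.06690853]), 'effort': array([-7.83004598e-04, -4.91286743e+01, -4.04282100e-01, -3.12535787e+01,
       -6.41412777e-02,  4.35484049e-02,  1.28692800e-04]), 'ee_pos': array([ 0.14538931, -0.63295615,  0.2214684 ]), 'orientation': array([ 1.79996216e+02,  1.08526595e-01, -7.70602496e+01]), 'ft_force': array([-1.03112062,  0.39131073, -0.86024574]), 'moment': array([ 0.02376149,  0.01563416, -0.01773737]), 'opening': 1.0014414581039948}
{'K': array([[384.68952024,   0.        , 279.71241514],
       [  0.        , 384.68952024, 207.30385273],
       [  0.        ,   0.        ,   1.        ]]), 'R': array([[-0.78634397,  0.61778177, -0.00297608],
       [ 0.4408228 ,  0.55771357, -0.70329996],
       [-0.43282609, -0.55434761, -0.71088699]]), 't': array([ 0.48863431, -0.16645436,  1.37033744])}
{'K': array([[468.91620811,   0.        , 281.00073618],
     
[... 155 characters left out ...]
78e-03],
       [-9.88060714e-01,  5.27333805e-04, -1.54064099e-01],
       [ 1.54051989e-01, -9.61498667e-03, -9.88015960e-01]]), 't': array([-0.09442697,  0.54411263,  1.44038588])}
{'K': array([[325.1922621 ,   0.        , 282.67981559],
       [  0.        , 325.1922621 , 207.19265258],
       [  0.        ,   0.        ,   1.        ]]), 'T_tool_cam': array([[ 9.99999994e-01, -5.83487954e-06, -1.10057075e-04,
        -1.21983029e-03],
       [ 3.59893370e-05,  9.61143472e-01,  2.76049316e-01,
        -7.54899133e-02],
       [ 1.04169925e-04, -2.76049318e-01,  9.61143466e-01,
        -1.61238930e-01],
       [ 0.00000000e+00,  0.00000000e+00,  0.00000000e+00,
         1.00000000e+00]])}
```

View pics/scene0.png

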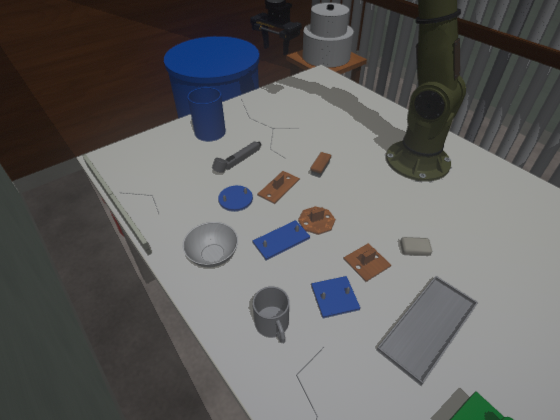

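View pics/top0.png

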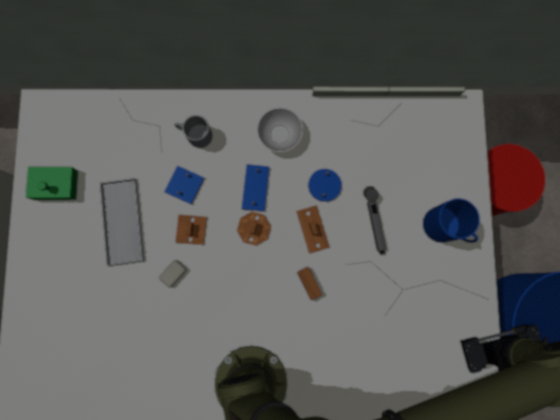

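View pics/wrist0.png

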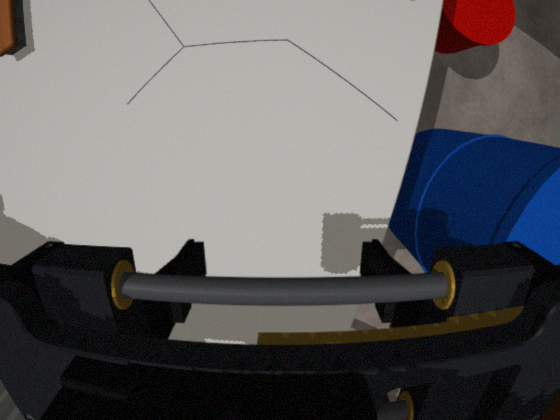

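The overview shows three plates (top view: square at (192,230), eight at (254,229), long at (313,229)), three blue stands above them (185,185), (256,188), (325,185), the sprayer at (375,220), and the tray at (123,222). I'll measure them.

```bash
cat >> h.py <<'E'
from scipy.spatial.transform import Rotation as Ro
def rays(c,uv):
    """returns origin, dirs in world"""
    K=c['K']; uv=np.atleast_2d(np.array(uv,float))
    x=(uv[:,0]-K[0,2])/K[0,0]; y=(uv[:,1]-K[1,2])/K[1,1]
    if 'T_tool_cam' in c:
        r=np.hypot(x,y); s=np.where(r>1e-9,np.sin(r)/np.maximum(r,1e-9),1)
        d=np.c_[x*s,y*s,np.cos(r)]
        Rt=Ro.from_euler('xyz',c['ori'],degrees=True).as_matrix(); T=c['T_tool_cam']
        Rw=Rt@T[:3,:3]; o=np.array(c['ee'])+Rt@T[:3,3]
        return o,d@Rw.T
    d=np.c_[x,y,np.ones(len(x))]
    R=c['R']; return -R.T@c['t'], d@R
def onz(c,uv,z):
    o,d=rays(c,uv); return o+d*((z-o[2])/d[:,2])[:,None]
def proj(c,X):
    X=np.atleast_2d(X);K=c['K']
    if 'T_tool_cam' in c:
        Rt=Ro.from_euler('xyz',c['ori'],degrees=True).as_matrix(); T=c['T_tool_cam']
        Rw=Rt@T[:3,:3]; o=np.array(c['ee'])+Rt@T[:3,3]
        p=(X-o)@Rw; th=np.arctan2(np.hypot(p[:,0],p[:,1]),p[:,2]); ph=np.arctan2(p[:,1],p[:,0])
        return np.c_[K[0,2]+K[0,0]*th*np.cos(ph),K[1,2]+K[1,1]*th*np.sin(ph)]
    p=X@c['R'].T+c['t']; return np.c_[K[0,0]*p[:,0]/p[:,2]+K[0,2],K[1,1]*p[:,1]/p[:,2]+K[1,2]]
def load(fn): 
    d=np.load('pics/'+fn+'.npz'); return {k:d[k] for k in d}
def blobs(img,lo,hi,amin=100):
    m=cv2.inRange(cv2.cvtColor(img,cv2.COLOR_BGR2HSV),np.array(lo),np.array(hi))
    m=cv2.morphologyEx(m,cv2.MORPH_CLOSE,np.ones((3,3),np.uint8))
    cs,_=cv2.findContours(m,cv2.RETR_EXTERNAL,cv2.CHAIN_APPROX_NONE)
    return [k for k in cs if cv2.contourArea(k)>amin]
def rectw(c,k,z):
    P=onz(c,k[:,0,:]+0.0,z)[:,:2].astype(np.float32)
    (x,y),(w,h),a=cv2.minAreaRect(P*1000); 
    if w<h: w,h,a=h,w,a+90
    return np.round([x/1000,y/1000],4),round(w),round(h),round((a+90)%180-90,1)
E
python3 - <<'E'
from h import *
c=load('top0.png');im=c['pixels']
for nm,lo,hi,z in [('blue',(105,120,50),(130,255,255),.012),('brown',(3,110,60),(20,255,255),.006),('gray',(0,0,20),(180,70,120),.02)]:
    for k in blobs(im,lo,hi):
        m=cv2.moments(k); u=m['m10']/m['m00'],m['m01']/m['m00']
        if u[1]<320 and 20<u[0]<480: print(nm,np.round(u),rectw(c,k,z))
E
python3 -c "
import cv2;i=cv2.imread('pics/top0.png')[100:300,90:400];cv2.imwrite('pics/topz.png',cv2.resize(i,None,fx=2.5,fy=2.5,interpolation=2))"
```

```text
blue [454. 219.] (array([ 0.5109, -0.6445]), 175, 129, 84.2)
blue [325. 185.] (array([ 0.6193, -0.2373]), 101, 100, 90.0)
blue [184. 185.] (array([0.6209, 0.2192]), 93, 93, 65.5)
blue [255. 188.] (array([ 0.6112, -0.012 ]), 145, 71, -6.1)
brown [310. 283.] (array([ 0.3039, -0.1854]), 95, 36, 25.2)
brown [191. 229.] (array([0.4751, 0.1939]), 87, 86, 85.5)
brown [254. 228.] (array([ 0.479 , -0.0073]), 98, 97, 75.9)
brown [313. 229.] (array([ 0.4764, -0.1969]), 137, 63, 16.0)
gray [311. 284.] (array([ 0.3032, -0.1888]), 116, 58, 26.5)
gray [416. 285.] (array([ 0.2607, -0.5085]), 456, 153, 75.1)
gray [174. 274.] (array([0.3343, 0.2401]), 91, 71, -39.1)
gray [191. 230.] (array([0.4731, 0.1904]), 101, 99, 85.3)
gray [313. 229.] (array([ 0.4749, -0.1966]), 150, 77, 16.4)
gray [454. 224.] (array([ 0.4984, -0.6506]), 208, 169, 73.0)
gray [376. 218.] (array([ 0.5049, -0.4063]), 235, 65, 11.5)
gray [122. 222.] (array([0.4998, 0.4105]), 281, 131, 8.1)
gray [193. 190.] (array([0.6174, 0.2146]), 111, 105, 65.5)
gray [ 55. 184.] (array([0.6212, 0.6316]), 194, 125, 90.0)
gray [255. 206.] (array([ 0.5544, -0.0183]), 267, 112, -7.4)
gray [202. 134.] (array([0.7905, 0.1689]), 184, 105, 52.9)
gray [284. 133.] (array([ 0.7917, -0.1047]), 189, 153, 46.6)
gray [322. 105.] (array([ 0.5834, -0.1002]), 1928, 1368, -89.8)
```

View pics/topz.png

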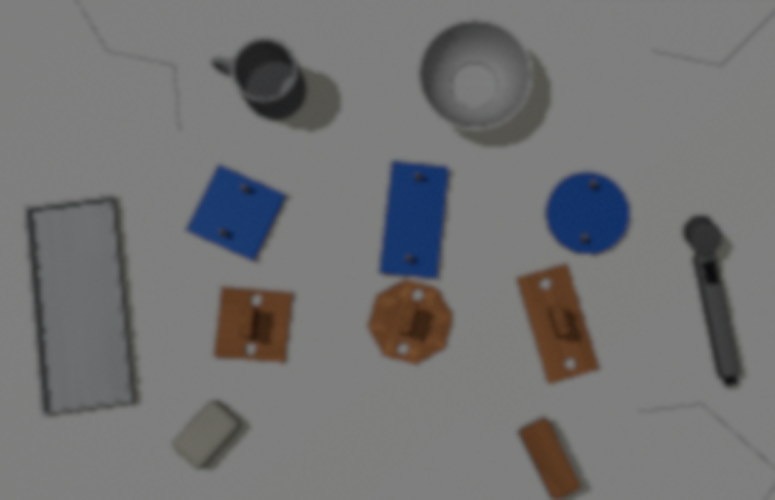

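Call:
{"op": "move_arm", "data": {"series": [[[0.033,0.0436,0.002],[0,0,0.3],60],[[0.033,0.0436,0.002],[0,0,0.3],60],[[0.033,0.0436,0.002],[0,0,0.3],60],[[0.033,0.0436,0.002],[0,0,0.3],60],[[0.033,0.0436,0.002],[0,0,0.3],60],[[0.033,0.0436,0.002],[0,0,0.3],60],[[0.033,0.0436,0.002],[0,0,0.3],60],[[0.033,0.0436,0.002],[0,0,0.3],60],[[0.033,0.0436,0.002],[0,0,0.3],60],[[0.033,0.0436,0.002],[0,0,0.3],60],[[0,0,0],[0,0,0],60],[[0,0,0],[0,0,0],60],[[0,0,0],[0,0,0],60]]}}

```text
time: 1.78
ee_pos: [0.4746, -0.1991, 0.2423]
orientation: [180.0, -0.0, -74.2]
ft_force: [-0.9, -0.7, 0.1]
opening: 0.601
```

Run:
```python
from h import *
o=env.get_obs();print(o['time'],o['ee_pos'],o['orientation'],o['q'])
c=snap('wrist','w1.png')
```

```text
1.775 [ 0.47456716 -0.19905755  0.24231411] [ 1.79952930e+02 -6.19741053e-03 -7.42183998e+01] [ 48.15933473   2.69891419 -29.11565651  99.51421541   1.3740454
  78.165897   -55.43035373]
```

View pics/w1.png

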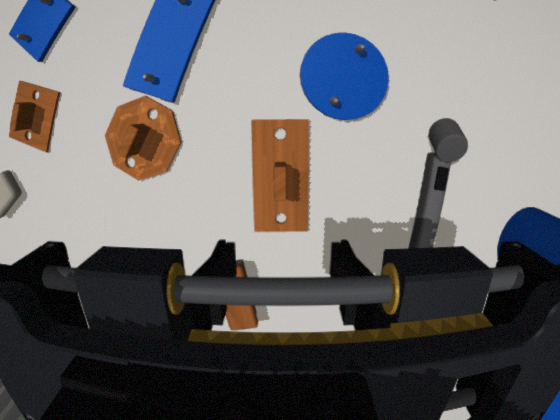

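Long plate at (281,176), holes (280,134)/(281,217); eight plate (144,138); round stand (344,77); long stand (170,45) is partly cropped.

```bash
cat >> h.py <<'E'
BR=((3,100,40),(22,255,255)); BL=((105,110,40),(130,255,255))
def poly(c,k,z):
    P=onz(c,k[:,0,:].astype(float),z)[:,:2]
    m=cv2.moments((P*10000).astype(np.float32).reshape(-1,1,2)); return np.array([m['m10'],m['m01']])/m['m00']/10000
def plates(c,zb=0.0,vmax=215):
    """brown plates: rect, outline centre, hole centres -> mid and yaw"""
    im=c['pixels']; out=[]
    hsv=cv2.cvtColor(im,cv2.COLOR_BGR2HSV); m=cv2.inRange(hsv,np.array(BR[0]),np.array(BR[1]))
    cs,hi=cv2.findContours(m,cv2.RETR_CCOMP,cv2.CHAIN_APPROX_NONE)
    for i,k in enumerate(cs):
        if hi[0][i][3]>=0 or cv2.contourArea(k)<400: continue
        hs=[]
        for j,h in enumerate(cs):
            if hi[0][j][3]==i and cv2.contourArea(h)>20:
                mk=np.zeros(m.shape,np.uint8); cv2.drawContours(mk,[h],-1,255,-1)
                s=cv2.mean(hsv,mk)
                if s[1]<90: hs.append((cv2.contourArea(h),poly(c,h,zb+.004),h[:,0].mean(0).round(1)))
        r=rectw(c,k,zb+.006); d=dict(rect=r,px=k[:,0].mean(0).round(),cen=poly(c,k,zb+.006).round(4))
        hs.sort(key=lambda t:-t[0]); 
        if len(hs)>=2:
            a,b=hs[0][1],hs[1][1]; d['mid']=((a+b)/2).round(4); v=b-a; d['len']=round(np.hypot(*v)*1000,1); d['yaw']=round((np.degrees(np.arctan2(v[1],v[0]))+90)%180-90,2)
        d['nh']=[ (h[0],h[2].tolist()) for h in hs]
        out.append(d)
    return out
def stands(c,z=.012):
    out=[]
    for k in blobs(c['pixels'],*BL,amin=300):
        k2=cv2.convexHull(k)
        out.append(dict(px=k[:,0].mean(0).round(),rect=rectw(c,k,z),cen=poly(c,k2,z).round(4)))
    return out
E
python3 - <<'E'
from h import *
c=load('w1.png')
for d in plates(c)+stands(c): print(d)
E
python3 -c "
import cv2;i=cv2.imread('pics/w1.png')[0:250,0:400];cv2.imwrite('pics/w1z.png',cv2.resize(i,None,fx=2,fy=2,interpolation=2))"
```

```text
{'rect': (array([ 0.2705, -0.3727]), 528, 34, -74.2), 'px': array([340., 333.]), 'cen': array([ 0.2722, -0.3886]), 'nh': []}
{'rect': (array([ 0.2566, -0.1946]), 46, 45, -71.6), 'px': array([241., 316.]), 'cen': array([ 0.2576, -0.1945]), 'nh': []}
{'rect': (array([ 0.359 , -0.3949]), 91, 27, 24.0), 'px': array([392., 288.]), 'cen': array([ 0.3583, -0.3978]), 'nh': []}
{'rect': (array([ 0.2727, -0.0899]), 90, 27, 8.0), 'px': array([174., 288.]), 'cen': array([ 0.2711, -0.0884]), 'nh': []}
{'rect': (array([ 0.4739, -0.1949]), 143, 69, 16.3), 'px': array([280., 174.]), 'cen': array([ 0.4741, -0.1948]), 'mid': array([ 0.4738, -0.1947]), 'len': np.float64(107.5), 'yaw': np.float64(16.35), 'nh': [(130.0, [279.6, 133.5]), (103.0, [280.6, 217.5])]}
{'rect': (array([ 0.4764, -0.0058]), 104, 103, 74.6), 'px': array([143., 138.]), 'cen': array([ 0.4765, -0.0061]), 'mid': array([ 0.4762, -0.0058]), 'len': np.float64(71.6), 'yaw': np.float64(-15.29), 'nh': [(94.5, [152.8, 113.7]), (82.5, [130.6, 161.8])]}
{'rect': (array([0.4729, 0.1946]), 97, 91, 85.5), 'px': array([ 34., 115.]), 'cen': array([0.4729, 0.1943]), 'mid': array([0.4727, 0.1955]), 'len': np.float64(63.6), 'yaw': np.float64(-4.36), 'nh': [(43.5, [36.1, 94.7]), (41.0, [28.5, 135.0])]}
{'px': array([531., 236.]), 'rect': (array([ 0.5059, -0.6302]), 181, 86, -85.5), 'cen': array([ 0.5005, -0.6218])}
{'px': array([344.,  76.]), 'rect': (array([ 0.6169, -0.2351]), 108, 107, -17.1), 'cen': array([ 0.6168, -0.2351])}
{'px': array([168.,  45.]), 'rect': (array([ 0.6036, -0.011 ]), 138, 77, -5.9), 'cen': array([ 0.599 , -0.0115])}
{'px': array([42., 23.]), 'rect': (array([0.6176, 0.217 ]), 105, 97, 65.6), 'cen': array([0.6103, 0.2158])}
```

View pics/w1z.png

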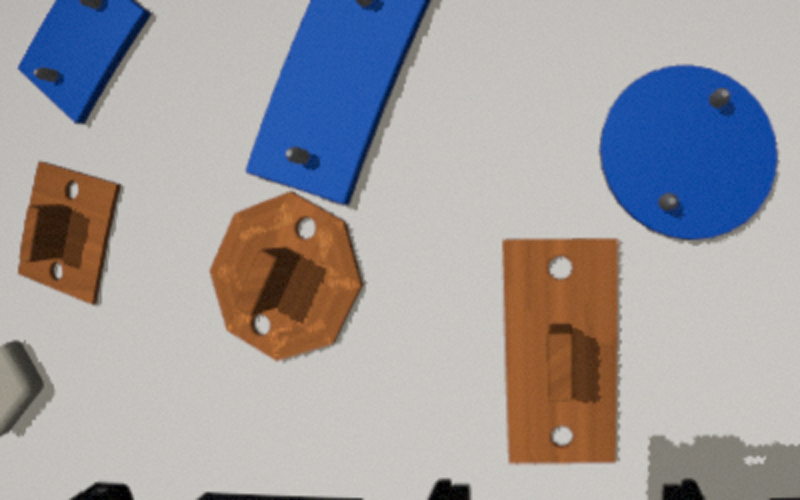

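Call:
{"op": "move_arm", "data": {"series": [[[0,0.0044,-0.04],[0,0,0.5],60],[[-0.0008,0,-0.04],[0,0,0],60],[[0,0,-0.04],[0,0,0],60],[[0,0,-0.04],[0,0,0],60],[[0,0,-0.02],[0,0,0],60],[[0,0,0],[0,0,0],60],[[0,0,0],[0,0,0],60]]}}

```text
time: 2.7
ee_pos: [0.4752, -0.194, 0.0636]
orientation: [-179.9, -0.1, -73.6]
ft_force: [-0.6, -0.3, -0.4]
opening: 0.603
```

Run:
```python
from h import *
o=env.get_obs();print(o['time'],o['ee_pos'],o['orientation'])
c=snap('wrist','w2.png')
```

```text
2.7 [ 0.47523589 -0.19397616  0.06358137] [-1.79938694e+02 -6.67776618e-02 -7.36272074e+01]
```

View pics/w2.png

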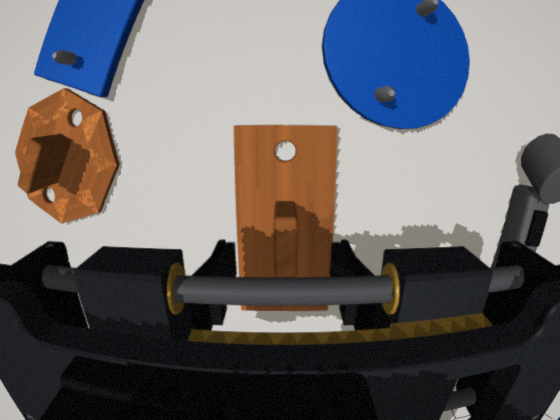

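Bar at column 286 is centred between the fingers (225–345). Descend and grip.

Call:
{"op": "move_arm", "data": {"series": [[[-0.0014,-0.0007,-0.03],[0,0,0],60],[[0,0,-0.0235],[0,0,0],60],[[0,0,0],[0,0,0],60],[[0,0,0],[0,0,0],0],[[0,0,0],[0,0,0],0],[[0,0,0],[0,0,0],0],[[0,0,0],[0,0,0],0],[[0,0,0],[0,0,0],0]], "force": 25}}

```text
time: 3.75
ee_pos: [0.4735, -0.1941, 0.0094]
orientation: [-180.0, -0.0, -73.6]
ft_force: [0.8, -1.0, 1.6]
opening: 0.158
```

Call:
{"op": "move_arm", "data": {"series": [[[0,0,0.03],[0,0,0],0],[[0,0,0.05],[0,0,0],0],[[0,0,0.06],[0,0,0],0],[[0.0322,0.0113,0.05],[0,0,-7.5],0],[[0.0322,0.0113,0],[0,0,-7.5],0],[[0.0322,0.0113,0],[0,0,-7.5],0],[[0,0,0],[0,0,0],0],[[0,0,0],[0,0,0],0],[[0,0,0],[0,0,0],0]]}}

```text
time: 4.88
ee_pos: [0.5688, -0.1608, 0.1988]
orientation: [179.9, -0.0, -96.1]
ft_force: [-0.6, 0.1, -1.9]
opening: 0.161
```

Run:
```python
from h import *
o=env.get_obs();print(o['time'],o['ee_pos'],o['orientation'])
c=snap('wrist','w3.png')
for d in stands(c):print(d)
```

```text
4.875 [ 0.56883067 -0.16083361  0.19883137] [ 1.79938500e+02 -4.10902604e-02 -9.61101230e+01]Traceback (most recent call last):
  File "<stdin>", line 4, in <module>
  File "h.py", line 68, in stands
    out.append(dict(px=k[:,0].mean(0).round(),rect=rectw(c,k,z),cen=poly(c,k2,z).round(4)))
                                                   ~~~~~^^^^^^^
  File "h.py", line 36, in rectw
    P=onz(c,k[:,0,:]+0.0,z)[:,:2].astype(np.float32)
      ~~~^^^^^^^^^^^^^^^^^^
  File "h.py", line 19, in onz
    o,d=rays(c,uv); return o+d*((z-o[2])/d[:,2])[:,None]
        ~~~~^^^^^^
  File "h.py", line 13, in rays
    Rt=Ro.from_euler('xyz',c['ori'],degrees=True).as_matrix(); T=c['T_tool_cam']
                           ~^^^^^^^
KeyError: 'ori'
```

View pics/w3.png

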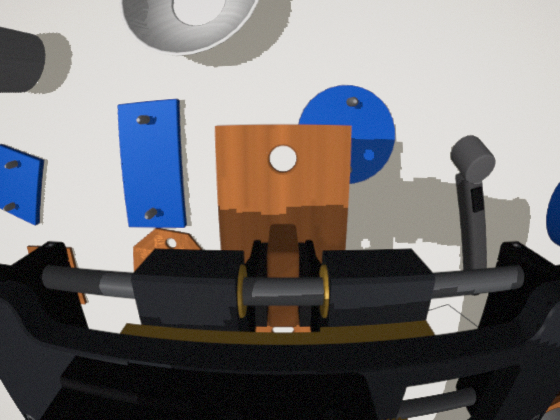

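Plate held, hole at (283,158); long stand fully visible at (152,163) with pins (145,120), (152,213).

```bash
sed -i "s/; return c$/; return dict(c,ee=o['ee_pos'],ori=o['orientation'])/;" h.py; sed -n 1,6p h.py
python3 - <<'E'
from h import *
c=load('w3.png')
for d in stands(c):print(d)
# pins: dark blobs in convex hull of long stand
im=c['pixels']
for k in blobs(im,*BL,amin=3000):
    h=cv2.convexHull(k); m=np.zeros(im.shape[:2],np.uint8); cv2.drawContours(m,[h],-1,255,-1); m=cv2.erode(m,np.ones((5,5)))
    b=cv2.inRange(cv2.cvtColor(im,cv2.COLOR_BGR2HSV),np.array(BL[0]),np.array(BL[1])); d=cv2.bitwise_and(m,255-b)
    n,l,s,ce=cv2.connectedComponentsWithStats(d)
    for i in range(1,n):
        if s[i][4]>20: print(ce[i].round(1),s[i],onz(c,ce[i],.023).round(4))
# hole in hand at plate top z
o=c['ee']; print('hole', onz(c,[283.2,158.3],o[2]-.0094+.004).round(4))
E
```

```text
import numpy as np, cv2
from station import env
def snap(name,fn):
    o=env.get_obs(); c=env.read_camera(name); cv2.imwrite('pics/'+fn,c['pixels']); np.savez('pics/'+fn+'.npz',**c,ee=o['ee_pos'],ori=o['orientation']); return dict(c,ee=o['ee_pos'],ori=o['orientation'])
from scipy.spatial.transform import Rotation as Ro
def rays(c,uv):
{'px': array([555., 214.]), 'rect': (array([ 0.4845, -0.5567]), 102, 30, 12.3), 'cen': array([ 0.4855, -0.5589])}
{'px': array([ 19., 185.]), 'rect': (array([0.6168, 0.2123]), 99, 95, -24.2), 'cen': array([0.617 , 0.2107])}
{'px': array([152., 163.]), 'rect': (array([ 0.6092, -0.0117]), 148, 77, -5.9), 'cen': array([ 0.6092, -0.0116])}
{'px': array([352., 128.]), 'rect': (array([ 0.6242, -0.2442]), 107, 85, 35.8), 'cen': array([ 0.6219, -0.2408])}
[142.7 119.3] [136 116  14   8  89] [[ 0.6624 -0.0165  0.023 ]]
[150.2 213.2] [145 208  12  11  88] [[ 0.5562 -0.0054  0.023 ]]
[352.  101.3] [347  97  11   9  82] [[ 0.6528 -0.2409  0.023 ]]
[334.8 142.3] [ 304  124   48   54 1316] [[ 0.6113 -0.219   0.023 ]]
hole [[ 0.622  -0.1657  0.1934]]
```

Call:
{"op": "move_arm", "data": {"series": [[[0.0101,0.0374,-0.02],[0,0,0.1],0],[[0.0101,0.0374,-0.02],[0,0,0.1],0],[[0.0101,0.0373,-0.03],[0,0,0],0],[[0.0101,0.0373,-0.03],[0,0,0],0],[[0,0,0],[0,0,0],0],[[0,0,0],[0,0,0],0],[[0,0,0],[0,0,0],0]]}}

```text
time: 5.8
ee_pos: [0.6108, -0.0126, 0.1]
orientation: [-179.9, -0.1, -96.0]
ft_force: [-0.6, -0.6, -0.6]
opening: 0.158
```

Run:
```python
from h import *
o=env.get_obs();print(o['time'],o['ee_pos'],o['orientation'])
c=snap('wrist','w4.png')
i=c['pixels'][80:330,150:420];cv2.imwrite('pics/w4z.png',cv2.resize(i,None,fx=2.3,fy=2.3,interpolation=2))
```

```text
5.8 [ 0.61078521 -0.01260529  0.10004734] [-1.79909387e+02 -6.35704761e-02 -9.60130973e+01]
```

View pics/w4z.png

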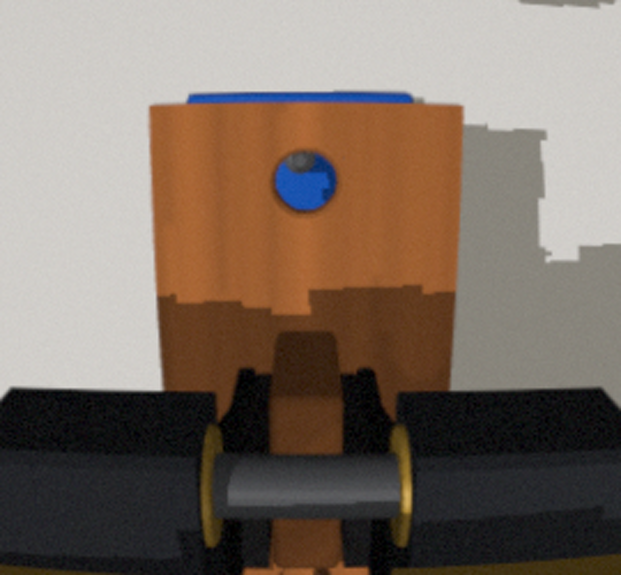

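Run:
```python
from h import *
c=load('w4.png');z=c['ee'][2]
print(onz(c,[282.2,158.7],z-.0094+.004).round(4),onz(c,[280.9,148.5],.032).round(4))
print([env.get_obs()['ee_pos'].round(4) for _ in range(4)])
k=max(blobs(c['pixels'],*BR,amin=3000),key=cv2.contourArea);print(k[:,0].min(0),k[:,0].max(0))
```

```text
[[ 0.6638 -0.0169  0.0946]] [[ 0.6631 -0.0158  0.032 ]]
[array([ 0.6108, -0.0124,  0.1001]), array([ 0.6108, -0.0124,  0.1001]), array([ 0.6108, -0.0124,  0.1001]), array([ 0.6108, -0.0124,  0.1001])]
[215 125] [350 317]
```

Call:
{"op": "move_arm", "data": {"series": [[[-0.0008,0.0008,-0.03],[0,0,0],0],[[0,0,-0.018],[0,0,0],0],[[0,0,0],[0,0,0],0],[[0,0,0],[0,0,0],0]]}}

```text
time: 6.35
ee_pos: [0.6102, -0.0099, 0.0519]
orientation: [-179.9, 0.0, -95.9]
ft_force: [0.7, 0.6, -1.2]
opening: 0.159
```

Run:
```python
from h import *
o=env.get_obs();print(o['time'],o['ee_pos'],o['orientation'])
c=snap('wrist','w5.png')
i=c['pixels'][80:330,150:420];cv2.imwrite('pics/w5z.png',cv2.resize(i,None,fx=2.3,fy=2.3,interpolation=2))
```

```text
6.35 [ 0.61017158 -0.0098501   0.05190192] [-1.79933745e+02  3.74242064e-03 -9.58792146e+01]
```

View pics/w5z.png

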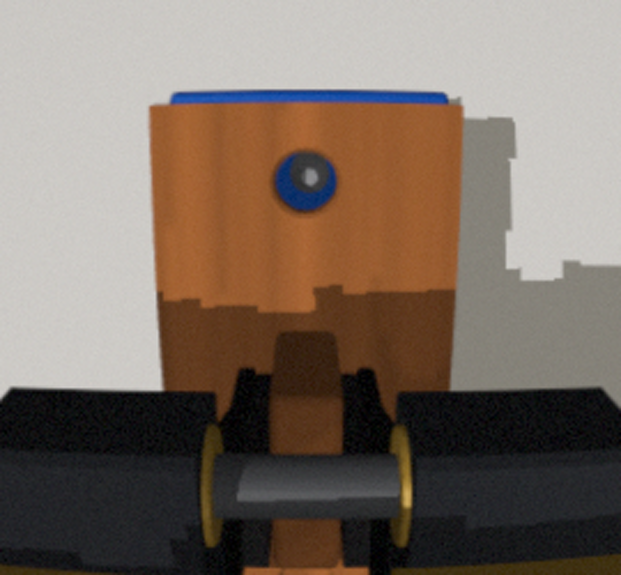

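Run:
```python
from h import *
c=load('w5.png');z=c['ee'][2]
f=lambda x,y:[150+x/2.3,80+y/2.3]
print(onz(c,f(304.5,181),z-.0094+.005).round(4),onz(c,f(310,177),.034).round(4))
```

```text
[[ 0.6634 -0.0141  0.0475]] [[ 0.6625 -0.0153  0.034 ]]
```

Call:
{"op": "move_arm", "data": {"series": [[[-0.0009,-0.0012,0],[0,0,0],0],[[0,0,-0.008],[0,0,0],0],[[0,0,-0.007],[0,0,0],0],[[0,0,-0.007],[0,0,0],0],[[0,0,-0.006],[0,0,0],0],[[0,0,0],[0,0,0],0],[[0,0,0],[0,0,0],0]]}}

```text
time: 7.28
ee_pos: [0.6088, -0.0109, 0.0232]
orientation: [-180.0, 0.0, -95.9]
ft_force: [0.5, 0.1, -1.8]
opening: 0.159
```

Call:
{"op": "move_arm", "data": {"series": [[[0,0,-0.0015],[0,0,0],0],[[0,0,-0.001],[0,0,0],0],[[0,0,0],[0,0,0],0],[[0,0,0],[0,0,0],0]]}}

```text
time: 7.78
ee_pos: [0.6089, -0.011, 0.0214]
orientation: [-180.0, -0.0, -95.9]
ft_force: [-2.2, -0.2, 5.1]
opening: 0.156
```

Call:
{"op": "move_arm", "data": {"series": [[[0,0,0],[0,0,0],60],[[0,0,0],[0,0,0],60],[[0,0,0],[0,0,0],60],[[0,0,0.02],[0,0,0],60],[[0,0,0.06],[0,0,0],60],[[0,0,0.06],[0,0,0],60],[[-0.04,0.001,0.06],[0,0,-3],60],[[-0.046,0.002,0.01],[0,0,-3],60],[[-0.046,0.002,0],[0,0,-3.2],60],[[0,0,0],[0,0,0],60],[[0,0,0],[0,0,0],60],[[0,0,0],[0,0,0],60]]}}

```text
time: 9.28
ee_pos: [0.4829, -0.0059, 0.223]
orientation: [-180.0, 0.0, -105.0]
ft_force: [0.5, -0.3, -0.2]
opening: 0.601
```

Run:
```python
from h import *
o=env.get_obs();print(o['time'],o['ee_pos'],o['orientation'])
c=snap('wrist','w6.png')
for d in plates(c)+stands(c): print(d)
```

```text
9.275 [ 0.48292033 -0.00590708  0.22298213] [-1.79970115e+02  4.72672772e-02 -1.05030981e+02]
{'rect': (array([ 0.2355, -0.0477]), 499, 33, 75.1), 'px': array([340., 333.]), 'cen': array([ 0.2286, -0.0634]), 'nh': []}
{'rect': (array([ 0.297 , -0.1106]), 85, 24, -5.7), 'px': array([391., 288.]), 'cen': array([ 0.2954, -0.1125]), 'nh': []}
{'rect': (array([0.3746, 0.1809]), 86, 25, -22.8), 'px': array([174., 288.]), 'cen': array([0.3737, 0.183 ]), 'nh': []}
{'rect': (array([0.4779, 0.1949]), 94, 83, 84.0), 'px': array([141., 222.]), 'cen': array([0.4809, 0.1929]), 'nh': [(78.0, [132.5, 204.5])]}
{'rect': (array([ 0.4761, -0.0053]), 103, 103, -60.5), 'px': array([285., 184.]), 'cen': array([ 0.4762, -0.0052]), 'mid': array([ 0.476, -0.005]), 'len': np.float64(72.4), 'yaw': np.float64(-15.33), 'nh': [(132.0, [284.8, 155.1]), (96.5, [284.3, 214.1])]}
{'rect': (array([ 0.6097, -0.0094]), 148, 71, -5.8), 'px': array([258.,  77.]), 'cen': array([ 0.6097, -0.0094]), 'nh': [(145.5, [250.1, 30.3])]}
{'px': array([ 91., 129.]), 'rect': (array([0.6173, 0.2188]), 101, 96, 65.4), 'cen': array([0.6174, 0.219 ])}
{'px': array([433.,  33.]), 'rect': (array([ 0.6125, -0.2326]), 111, 99, 85.9), 'cen': array([ 0.6148, -0.2327])}
```

View pics/w6.png

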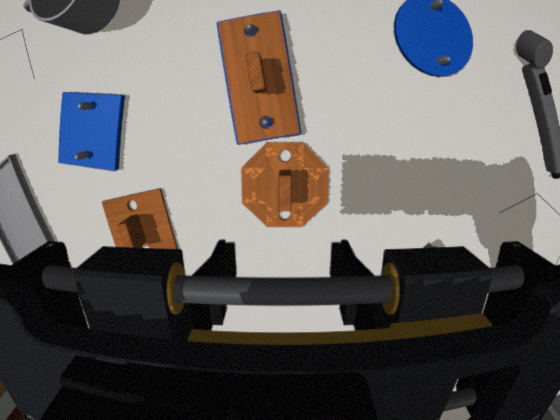

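Long plate is on its stand (holes show pins). Eight-sided plate (285,184) is in its place; grasp it.

Call:
{"op": "move_arm", "data": {"series": [[[-0.0034,0.0004,-0.04],[0,0,-0.3],60],[[-0.0034,0.0004,-0.05],[0,0,0],60],[[0,0,-0.05],[0,0,0],60],[[0,0,-0.02],[0,0,0],60],[[0,0,0],[0,0,0],60],[[0,0,0],[0,0,0],60]]}}

```text
time: 10.07
ee_pos: [0.4763, -0.005, 0.0634]
orientation: [-179.9, 0.0, -105.4]
ft_force: [-0.3, 0.3, 0.3]
opening: 0.597
```

Call:
{"op": "move_arm", "data": {"series": [[[-0.0002,0,-0.03],[0,0,0],60],[[0,0,-0.0235],[0,0,0],60],[[0,0,0],[0,0,0],60],[[0,0,0],[0,0,0],0],[[0,0,0],[0,0,0],0],[[0,0,0],[0,0,0],0],[[0,0,0],[0,0,0],0],[[0,0,0],[0,0,0],0]], "force": 25}}

```text
time: 11.08
ee_pos: [0.475, -0.0053, 0.0093]
orientation: [-180.0, -0.0, -105.4]
ft_force: [-0.7, -1.1, 1.9]
opening: 0.165
```

```bash
cat >> h.py <<'E'
def pins(c,amin=1500,z=.023):
    im=c['pixels'];b=cv2.inRange(cv2.cvtColor(im,cv2.COLOR_BGR2HSV),np.array(BL[0]),np.array(BL[1]))
    for k in blobs(im,*BL,amin=amin):
        h=cv2.convexHull(k); m=np.zeros(im.shape[:2],np.uint8); cv2.drawContours(m,[h],-1,255,-1); m=cv2.erode(m,np.ones((5,5)))
        n,l,s,ce=cv2.connectedComponentsWithStats(cv2.bitwise_and(m,255-b))
        P=[(ce[i].round(1),onz(c,ce[i],z)[0,:2]) for i in range(1,n) if 15<s[i][4]<400]
        print('stand',k[:,0].mean(0).round(),rectw(c,k,.012),'pins',[p[0].tolist() for p in P])
        if len(P)==2:
            v=P[1][1]-P[0][1]; print('   mid',((P[0][1]+P[1][1])/2).round(4),'len',np.hypot(*v).round(4),'yaw',round((np.degrees(np.arctan2(v[1],v[0]))+90)%180-90,1))
E
python3 - <<'E'
from h import *
for f in ['w1.png','w6.png']: pins(load(f))
E
```

```text
stand [531. 236.] (array([ 0.5059, -0.6302]), 181, 86, -85.5) pins []
stand [344.  76.] (array([ 0.6169, -0.2351]), 108, 107, -17.1) pins [[359.5, 48.4], [333.8, 100.4]]
   mid [ 0.6169 -0.2351] len 0.0714 yaw -9.6
stand [168.  45.] (array([ 0.6036, -0.011 ]), 138, 77, -5.9) pins [[181.6, 0.7], [148.2, 77.4]]
   mid [ 0.6064 -0.0124] len 0.1035 yaw -7.9
stand [42. 23.] (array([0.6176, 0.217 ]), 105, 97, 65.6) pins [[45.7, 1.2], [22.6, 36.7]]
   mid [0.6169 0.218 ] len 0.0632 yaw -28.4
stand [ 91. 129.] (array([0.6173, 0.2188]), 101, 96, 65.4) pins [[84.4, 105.5], [81.1, 155.0]]
   mid [0.618  0.2204] len 0.0633 yaw -24.5
stand [433.  33.] (array([ 0.6125, -0.2326]), 111, 99, 85.9) pins [[435.8, 4.0], [443.0, 59.7]]
   mid [ 0.617  -0.2336] len 0.0714 yaw -9.7
```

Call:
{"op": "move_arm", "data": {"series": [[[0,0,0.03],[0,0,0],0],[[0,0,0.06],[0,0,0],0],[[0,0,0.05],[0,0,0],0],[[0.0282,-0.0459,0],[0,0,1.2],0],[[0.0282,-0.0459,0],[0,0,1.2],0],[[0.0282,-0.0459,0],[0,0,1.2],0],[[0.0282,-0.0459,0],[0,0,1.2],0],[[0.0282,-0.0459,-0.02],[0,0,1.0],0],[[0,0,-0.03],[0,0,0],0],[[0,0,0],[0,0,0],0],[[0,0,0],[0,0,0],0],[[0,0,0],[0,0,0],0]]}}

```text
time: 12.58
ee_pos: [0.617, -0.2341, 0.1011]
orientation: [-179.8, -0.0, -99.5]
ft_force: [0.3, -0.6, -0.9]
opening: 0.158
```

Run:
```python
from h import *
o=env.get_obs();print(o['time'],o['ee_pos'],o['orientation'])
c=snap('wrist','w7.png')
i=c['pixels'][80:330,150:420];cv2.imwrite('pics/w7z.png',cv2.resize(i,None,fx=2.3,fy=2.3,interpolation=2))
```

```text
12.575 [ 0.61696415 -0.23414446  0.10106536] [-1.79841063e+02 -4.13030853e-02 -9.94891213e+01]
```

View pics/w7z.png

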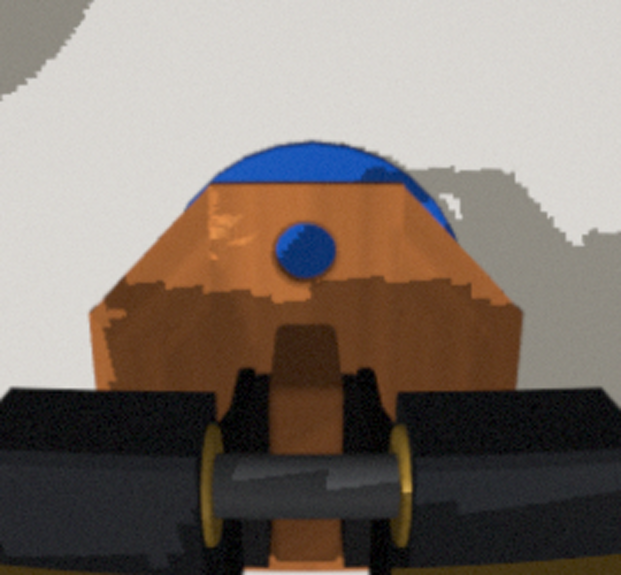

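Run:
```python
from h import *
c=load('w7.png');z=c['ee'][2]
f=lambda x,y:[150+x/2.3,80+y/2.3]
h=onz(c,f(305,251),z-.0093+.004)[0]; a=np.radians(-9.6)
print(h.round(4),'plate centre',(h[:2]-.036*np.array([np.cos(a),np.sin(a)])).round(4))
```

```text
[ 0.6537 -0.2392  0.0958] plate centre [ 0.6182 -0.2332]
```

Call:
{"op": "move_arm", "data": {"series": [[[-0.0013,-0.0011,-0.03],[0,0,0],0],[[0,0,-0.019],[0,0,0],0],[[0,0,0],[0,0,0],0],[[0,0,0],[0,0,0],0]]}}

```text
time: 13.12
ee_pos: [0.6154, -0.2358, 0.051]
orientation: [-179.9, -0.0, -99.5]
ft_force: [0.8, 0.1, -0.3]
opening: 0.159
```

Run:
```python
from h import *
o=env.get_obs();print(o['time'],o['ee_pos'],o['orientation'])
c=snap('wrist','w8.png')
i=c['pixels'][80:330,150:420];cv2.imwrite('pics/w8z.png',cv2.resize(i,None,fx=2.3,fy=2.3,interpolation=2))
```

```text
13.125 [ 0.61539223 -0.23581711  0.05104716] [-1.79921305e+02 -9.27969284e-03 -9.95481965e+01]
```

View pics/w8z.png

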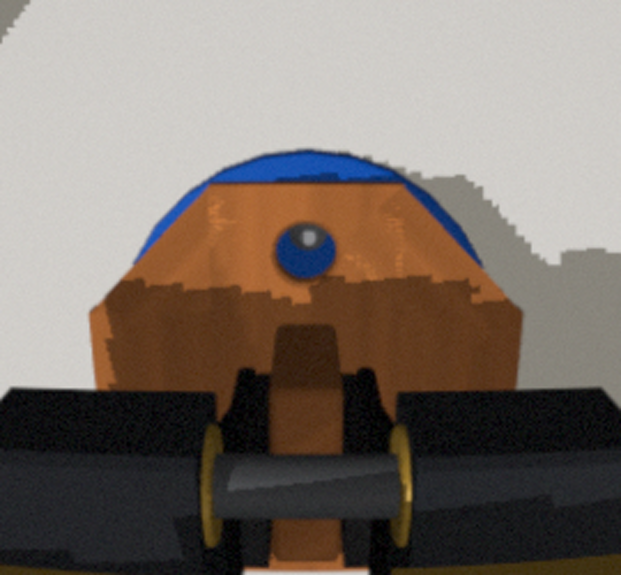

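Run:
```python
from h import *
c=load('w8.png');z=c['ee'][2]
f=lambda x,y:[150+x/2.3,80+y/2.3]
print(onz(c,f(305,251),z-.0093+.004).round(4),onz(c,f(308,238),.034).round(4))
```

```text
[[ 0.6521 -0.2409  0.0457]] [[ 0.6526 -0.2417  0.034 ]]
```

Call:
{"op": "move_arm", "data": {"series": [[[0.0006,-0.0004,0],[0,0,0],0],[[0,0,-0.008],[0,0,0],0],[[0,0,-0.007],[0,0,0],0],[[0,0,-0.007],[0,0,0],0],[[0,0,-0.006],[0,0,0],0],[[0,0,-0.002],[0,0,0],0],[[0,0,0],[0,0,0],0],[[0,0,0],[0,0,0],0]]}}

```text
time: 14.18
ee_pos: [0.615, -0.2362, 0.0212]
orientation: [180.0, -0.0, -99.6]
ft_force: [-4.2, -0.1, 6.6]
opening: 0.156
```

Call:
{"op": "move_arm", "data": {"series": [[[0,0,0],[0,0,0],60],[[0,0,0],[0,0,0],60],[[0,0,0],[0,0,0],60],[[0,0,0.02],[0,0,0],60],[[0,0,0.06],[0,0,0],60],[[0,0,0.06],[0,0,0],60],[[0,0,0.06],[0,0,0],60],[[-0.0178,0.054,0],[0,0,0.7],60],[[-0.0178,0.054,0],[0,0,0.7],60],[[-0.0178,0.054,0],[0,0,0.7],60],[[-0.0178,0.054,0],[0,0,0.7],60],[[-0.0178,0.054,0],[0,0,0.6],60],[[-0.0178,0.054,0],[0,0,0.6],60],[[-0.0178,0.054,0],[0,0,0.6],60],[[-0.0178,0.054,0],[0,0,0.6],60],[[0,0,0],[0,0,0],60],[[0,0,0],[0,0,0],60],[[0,0,0],[0,0,0],60]]}}

```text
time: 16.42
ee_pos: [0.4736, 0.1941, 0.2204]
orientation: [-180.0, -0.0, -94.5]
ft_force: [-0.3, -0.9, 1.0]
opening: 0.602
```

Run:
```python
from h import *
o=env.get_obs();print(o['time'],o['ee_pos'],o['orientation'],o['q'])
c=snap('wrist','w9.png')
for d in plates(c): 
    if 'mid' in d or 1: print(d)
pins(c)
```

```text
16.425 [0.4735812  0.19410758 0.22039317] [-1.79971744e+02 -3.56421029e-02 -9.45220806e+01] [  20.37367843    4.392572    -47.33973325  101.2870468     3.37795127
   75.75140376 -122.23613066]
{'rect': (array([0.2401, 0.1067]), 498, 33, 85.5), 'px': array([339., 333.]), 'cen': array([0.2363, 0.0919]), 'nh': []}
{'rect': (array([0.3116, 0.0578]), 85, 24, 4.9), 'px': array([392., 288.]), 'cen': array([0.3108, 0.0557]), 'nh': []}
{'rect': (array([0.3351, 0.3565]), 85, 25, -12.3), 'px': array([174., 288.]), 'cen': array([0.3338, 0.3583]), 'nh': []}
{'rect': (array([0.4729, 0.1967]), 91, 91, 85.4), 'px': array([281., 180.]), 'cen': array([0.4731, 0.1966]), 'mid': array([0.4717, 0.1969]), 'len': np.float64(65.7), 'yaw': np.float64(-4.75), 'nh': [(133.0, [281.4, 154.4]), (73.5, [281.3, 208.4])]}
{'rect': (array([ 0.6222, -0.2121]), 107, 45, -6.2), 'px': array([552.,  72.]), 'cen': array([ 0.6202, -0.2151]), 'nh': []}
{'rect': (array([ 0.61  , -0.0149]), 148, 73, -5.9), 'px': array([442.,  65.]), 'cen': array([ 0.6099, -0.0147]), 'mid': array([ 0.6111, -0.0179]), 'len': np.float64(113.0), 'yaw': np.float64(-6.14), 'nh': [(123.0, [443.4, 106.1]), (122.5, [444.7, 20.3])]}
stand [249.  60.] (array([0.618, 0.222]), 97, 96, 65.5) pins [[257.7, 31.5], [237.5, 83.9]]
   mid [0.6178 0.2221] len 0.0633 yaw -24.7
```

View pics/w9.png

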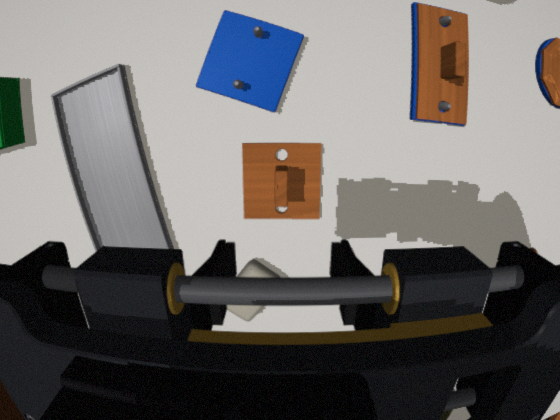

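Square plate at (281,180) unmoved, square stand (249,60) with pins (258,31), (238,84).

Call:
{"op": "move_arm", "data": {"series": [[[-0.0006,0.0026,-0.04],[0,0,0],60],[[0,0,-0.05],[0,0,0],60],[[0,0,-0.05],[0,0,0],60],[[0,0,-0.02],[0,0,0],60],[[0,0,0],[0,0,0],60],[[0,0,0],[0,0,0],60]]}}

```text
time: 17.23
ee_pos: [0.4739, 0.1988, 0.0619]
orientation: [-179.8, 0.1, -94.4]
ft_force: [0.7, -0.4, 0.4]
opening: 0.6
```

Run:
```python
from h import *
o=env.get_obs();print(o['time'],o['ee_pos'],o['orientation'])
c=snap('wrist','w10.png')
```

```text
17.225 [0.47385947 0.19884988 0.06193572] [-1.79836869e+02  6.26181531e-02 -9.43907727e+01]
```

View pics/w10.png

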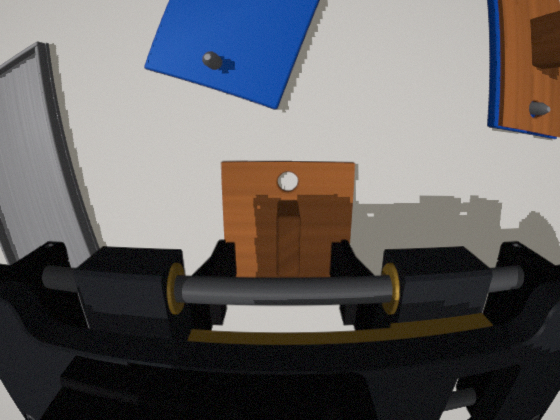

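Call:
{"op": "move_arm", "data": {"series": [[[-0.0008,-0.0018,-0.03],[0,0,0],60],[[0,0,-0.0225],[0,0,0],60],[[0,0,0],[0,0,0],60],[[0,0,0],[0,0,0],0],[[0,0,0],[0,0,0],0],[[0,0,0],[0,0,0],0],[[0,0,0],[0,0,0],0],[[0,0,0],[0,0,0],0]], "force": 25}}

```text
time: 18.27
ee_pos: [0.4714, 0.1964, 0.0077]
orientation: [180.0, -0.0, -94.4]
ft_force: [-0.3, -0.1, 1.3]
opening: 0.156
```

Call:
{"op": "move_arm", "data": {"series": [[[0,0,0.03],[0,0,0],0],[[0,0,0.06],[0,0,0],0],[[0.03,0.005,0.03],[0,0,-5],0],[[0.0383,0.0066,0],[0,0,-5],0],[[0.0383,0.0066,0],[0,0,-5],0],[[0.0383,0.0067,-0.01],[0,0,-5.1],0],[[0,0,-0.018],[0,0,0],0],[[0,0,0],[0,0,0],0],[[0,0,0],[0,0,0],0],[[0,0,0],[0,0,0],0]]}}

```text
time: 19.52
ee_pos: [0.6162, 0.2216, 0.1007]
orientation: [-179.9, 0.0, -114.4]
ft_force: [0.4, -0.4, -1.8]
opening: 0.154
```

Run:
```python
from h import *
o=env.get_obs();print(o['time'],o['ee_pos'],o['orientation'],o['q'])
c=snap('wrist','w11.png')
i=c['pixels'][80:330,150:420];cv2.imwrite('pics/w11z.png',cv2.resize(i,None,fx=2.3,fy=2.3,interpolation=2))
```

```text
19.525 [0.61617701 0.22160039 0.10066005] [-1.79932358e+02  2.79527834e-02 -1.14428542e+02] [   7.93918872   28.8674532   -39.81515777   89.52583545   19.42847808
   68.62205668 -149.92574385]
```

View pics/w11z.png

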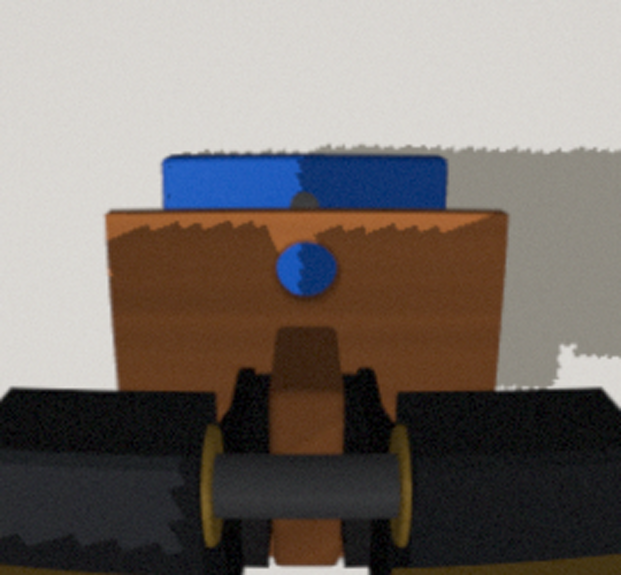

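Run:
```python
from h import *
c=load('w11.png');z=c['ee'][2]
f=lambda x,y:[150+x/2.3,80+y/2.3]
h=onz(c,f(306.5,270),z-.0077+.004)[0]; a=np.radians(-24.5)
print(h.round(4),'plate centre',(h[:2]-.032*np.array([np.cos(a),np.sin(a)])).round(4), 'pin should', np.array([.618,.2215])+.032*np.array([np.cos(a),np.sin(a)]))
print(onz(c,f(304,198),.033))
```

```text
[0.6462 0.2085 0.097 ] plate centre [0.6171 0.2218] pin should [0.64711876 0.20822982]
[[0.65264533 0.20640777 0.033     ]]
```

Call:
{"op": "move_arm", "data": {"series": [[[0.0009,-0.0003,-0.03],[0,0,0],0],[[0,0,-0.021],[0,0,0],0],[[0,0,0],[0,0,0],0],[[0,0,0],[0,0,0],0]]}}

```text
time: 20.08
ee_pos: [0.6176, 0.2216, 0.0494]
orientation: [-180.0, 0.0, -114.4]
ft_force: [-0.5, 0.4, -1.3]
opening: 0.159
```

Run:
```python
from h import *
o=env.get_obs();print(o['time'],o['ee_pos'],o['orientation'],o['q'][6])
c=snap('wrist','w12.png')
i=c['pixels'][80:330,150:420];cv2.imwrite('pics/w12z.png',cv2.resize(i,None,fx=2.3,fy=2.3,interpolation=2))
```

```text
20.075 [0.61762275 0.22156901 0.04935707] [-1.79967843e+02  4.46095319e-02 -1.14449067e+02] -150.97610302383237
```

View pics/w12z.png

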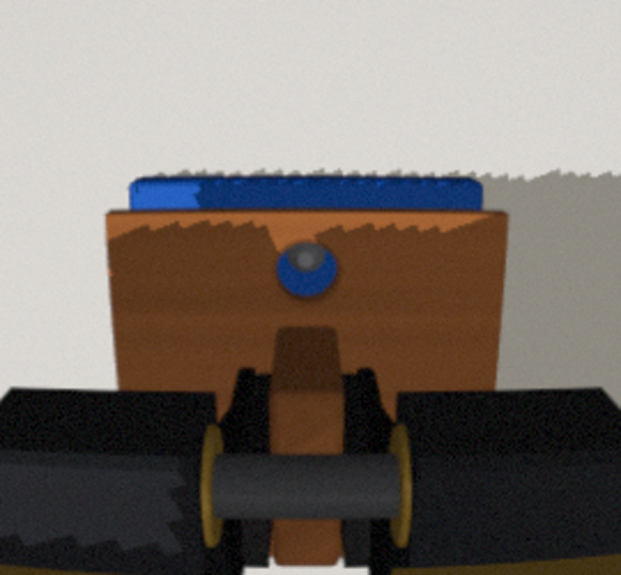

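Run:
```python
from h import *
c=load('w12.png');z=c['ee'][2]
f=lambda x,y:[150+x/2.3,80+y/2.3]
print(onz(c,f(306.5,270),z-.0077+.005).round(4),onz(c,f(306,258),.034).round(4))
```

```text
[[0.6479 0.2084 0.0467]] [[0.6477 0.2086 0.034 ]]
```

Call:
{"op": "move_arm", "data": {"series": [[[0,0,-0.008],[0,0,0],0],[[0,0,-0.007],[0,0,0],0],[[0,0,-0.007],[0,0,0],0],[[0,0,-0.006],[0,0,0],0],[[0,0,-0.0025],[0,0,0],0],[[0,0,0],[0,0,0],0],[[0,0,0],[0,0,0],0]]}}

```text
time: 21.0
ee_pos: [0.6171, 0.2211, 0.0196]
orientation: [-180.0, -0.1, -114.5]
ft_force: [-4.7, -2.7, 8.4]
opening: 0.161
```

Call:
{"op": "move_arm", "data": {"series": [[[0,0,0],[0,0,0],60],[[0,0,0],[0,0,0],60],[[0,0,0],[0,0,0],60],[[0,0,0.02],[0,0,0],60],[[0,0,0.06],[0,0,0],60],[[0,0,0.06],[0,0,0],60],[[0,0,0.06],[0,0,0],60],[[-0.0102,-0.057,0.01],[0,0,4],60],[[-0.0102,-0.057,0.01],[0,0,4],60],[[-0.0102,-0.057,0],[0,0,4],60],[[-0.0102,-0.057,0],[0,0,4],60],[[-0.0102,-0.057,0],[0,0,4],60],[[0,0,0],[0,0,0],60],[[0,0,0],[0,0,0],60]]}}

```text
time: 22.75
ee_pos: [0.5661, -0.0635, 0.2388]
orientation: [-180.0, 0.0, -94.5]
ft_force: [-0.0, 0.3, 0.5]
opening: 0.6
```

Run:
```python
from h import *
o=env.get_obs();print(o['time'],o['ee_pos'],o['orientation'],o['q'])
c=snap('wrist','w13.png')
for d in plates(c,.012): print(d)
```

```text
22.75 [ 0.56607338 -0.06347711  0.23881108] [-1.79982117e+02  1.76767635e-02 -9.44979503e+01] [ 36.77004449  11.09862315 -37.50901319  92.45063247   6.84679263
  78.76366651 -96.05375357]
{'rect': (array([ 0.3275, -0.152 ]), 507, 33, 85.6), 'px': array([339., 333.]), 'cen': array([ 0.3235, -0.1681]), 'nh': []}
{'rect': (array([ 0.4   , -0.2019]), 86, 25, 4.9), 'px': array([392., 288.]), 'cen': array([ 0.3994, -0.2041]), 'nh': []}
{'rect': (array([0.4236, 0.102 ]), 86, 26, -12.3), 'px': array([174., 288.]), 'cen': array([0.4224, 0.1038]), 'nh': []}
{'rect': (array([0.6178, 0.2199]), 94, 92, 65.8), 'px': array([ 77., 161.]), 'cen': array([0.618 , 0.2197]), 'mid': array([0.618 , 0.2256]), 'len': np.float64(64.9), 'yaw': np.float64(-24.46), 'nh': [(102.0, [76.6, 140.1]), (94.5, [68.9, 184.3])]}
{'rect': (array([ 0.6083, -0.0097]), 142, 69, -5.9), 'px': array([237., 147.]), 'cen': array([ 0.6082, -0.0099]), 'mid': array([ 0.6082, -0.0097]), 'len': np.float64(107.7), 'yaw': np.float64(-6.04), 'nh': [(136.5, [236.2, 102.9]), (120.5, [235.9, 192.2])]}
{'rect': (array([ 0.6164, -0.2336]), 104, 103, 80.0), 'px': array([416., 130.]), 'cen': array([ 0.6163, -0.2337]), 'mid': array([ 0.6162, -0.2357]), 'len': np.float64(72.4), 'yaw': np.float64(-9.57), 'nh': [(119.5, [422.0, 102.4]), (114.5, [414.9, 159.4])]}
```

View pics/w13.png

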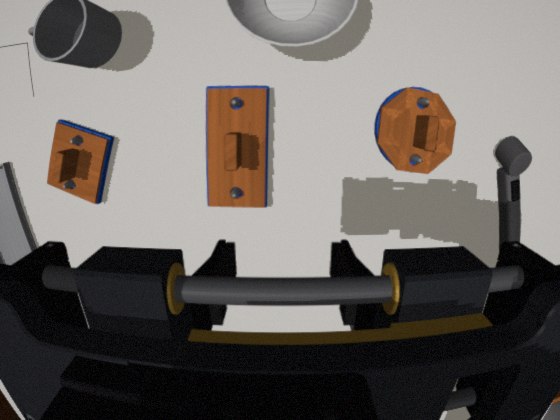

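All three plates sit on their stands (square (77,161), long (237,147), eight (416,130), pins through holes). Now the sprayer.

Call:
{"op": "move_arm", "data": {"series": [[[-0.0102,-0.057,0],[0,0,2.8],60],[[-0.0102,-0.057,0],[0,0,2.8],60],[[-0.0102,-0.057,0],[0,0,2.8],60],[[-0.0102,-0.057,0],[0,0,2.8],60],[[-0.0102,-0.057,0],[0,0,2.8],60],[[-0.0102,-0.057,0],[0,0,2.8],60],[[0,0,0],[0,0,0],60],[[0,0,0],[0,0,0],60]]}}

```text
time: 23.8
ee_pos: [0.5064, -0.4037, 0.238]
orientation: [-180.0, 0.1, -77.5]
ft_force: [-0.2, 0.6, -0.0]
opening: 0.6
```

Run:
```python
from h import *
o=env.get_obs();print(o['time'],o['ee_pos'],o['orientation'],o['q'])
c=snap('wrist','w14.png')
```

```text
23.8 [ 0.50644088 -0.40369922  0.23796343] [-1.79950191e+02  9.24304303e-02 -7.75223900e+01] [ 57.39972885  19.90307793 -27.46246413  81.39292464   9.04519429
  80.93771842 -47.6078202 ]
```

View pics/w14.png

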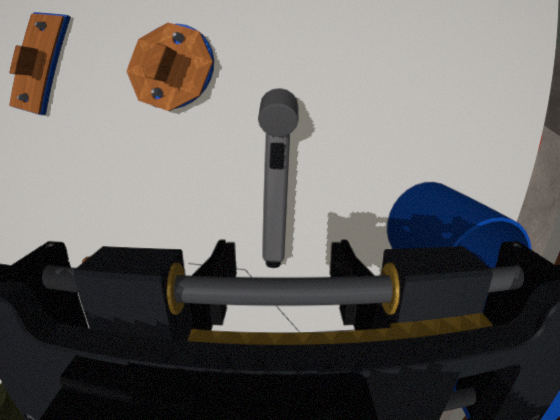

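Sprayer handle runs from tail (273,264) to head (278,112).

```bash
python3 - <<'E'
from h import *
c=load('w14.png');g=cv2.cvtColor(c['pixels'],cv2.COLOR_BGR2GRAY)
pts=[]
for r in range(180,255,8):
    row=g[r,240:310]<130; x=np.where(row)[0]; pts.append([240+(x.min()+x.max())/2,r]); print(r,240+x.min(),240+x.max())
W=onz(c,pts,.022)[:,:2]; v=W[0]-W[-1]; print(W[0],W[-1],np.degrees(np.arctan2(v[1],v[0])))
print('tail',onz(c,[273,262],.03),onz(c,[273,267],.0))
E
python3 -c "
import cv2;i=cv2.imread('pics/w14.png')[80:280,200:350];cv2.imwrite('pics/w14z.png',cv2.resize(i,None,fx=3,fy=3,interpolation=2))"
```

```text
180 264 295
188 264 294
196 264 294
204 264 294
212 263 294
220 263 293
228 263 293
236 263 291
244 263 291
252 263 290
[ 0.50601211 -0.39829892] [ 0.4149503  -0.41428759] 9.958509526292566
tail [[ 0.40401189 -0.41229536  0.03      ]] [[ 0.38228006 -0.41595124  0.        ]]
```

View pics/w14z.png

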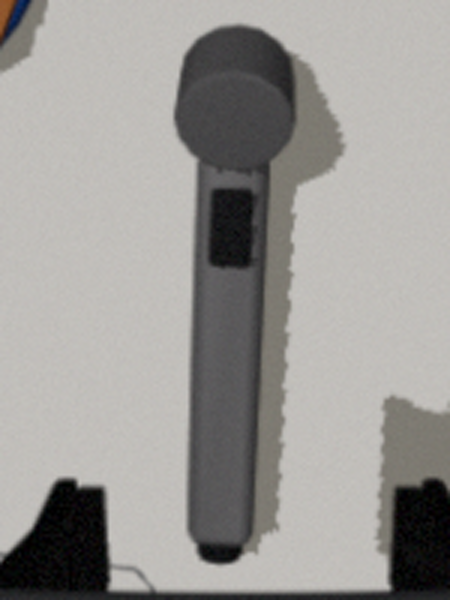

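Run:
```python
from h import *
c=load('w14.png')
f=lambda x,y:[200+x/3,80+y/3]
W=onz(c,[f(228.5,300),f(221,510)],.028)[:,:2]; v=W[0]-W[1]; v/=np.hypot(*v);print(W,np.degrees(np.arctan2(v[1],v[0])))
for p,z in [((220,545),.03),((220,560),.015),((234,165),.03),((236,120),.06),((234,28),.03)]:
    q=onz(c,f(*p),z)[0,:2]; print(p,q.round(4),'along',((q-W[1])@v).round(4))
```

```text
[[ 0.50635013 -0.39432628]
 [ 0.41946456 -0.40984068]] 10.124104120257515
(220, 545) [ 0.4046 -0.4126] along -0.0152
(220, 560) [ 0.3903 -0.4152] along -0.0297
(234, 165) [ 0.558  -0.3852] along 0.1407
(236, 120) [ 0.5752 -0.3827] along 0.1581
(234, 28) [ 0.6088 -0.3741] along 0.1926
```

Call:
{"op": "move_arm", "data": {"series": [[[-0.0105,0.0029,-0.04],[0,0,-1.2],75],[[-0.0104,0.0028,-0.05],[0,0,-1.2],75],[[0,0,-0.05],[0,0,0],75],[[0,0,-0.03],[0,0,0],75],[[0,0,0],[0,0,0],75],[[0,0,0],[0,0,0],75]]}}

```text
time: 24.6
ee_pos: [0.486, -0.3995, 0.07]
orientation: [-179.9, -0.1, -79.9]
ft_force: [0.2, -0.5, 0.5]
opening: 0.747
```

Run:
```python
from h import *
o=env.get_obs();print(o['time'],o['ee_pos'],o['orientation'])
c=snap('wrist','w15.png')
```

```text
24.6 [ 0.485983   -0.39950927  0.06999538] [-1.79887121e+02 -1.02192574e-01 -7.99434214e+01]
```

View pics/w15.png

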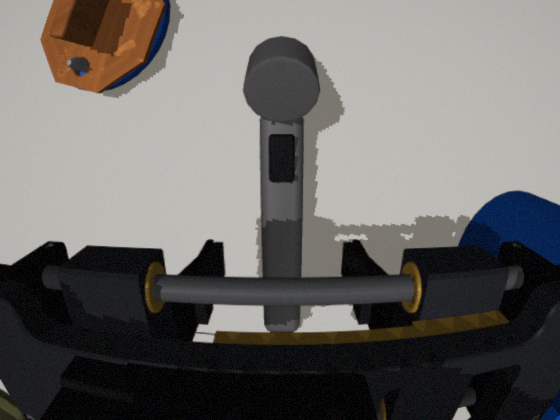

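Run:
```python
from h import *
c=load('w15.png'); a=np.radians(10.05); v=np.array([np.cos(a),np.sin(a)])
for p,z in [((282,86),.06),((282,120),.03),((282,38),.03),((282,38),.015),((282,331),.02)]:
    q=onz(c,p,z)[0,:2]; print(p,z,'fwd of TCP',((q-c['ee'][:2])@v).round(4))
```

```text
(282, 86) 0.06 fwd of TCP 0.0914
(282, 120) 0.03 fwd of TCP 0.0732
(282, 38) 0.03 fwd of TCP 0.1249
(282, 38) 0.015 fwd of TCP 0.1287
(282, 331) 0.02 fwd of TCP -0.0884
```

Call:
{"op": "move_arm", "data": {"series": [[[0,0.0003,-0.03],[0,0,0],75],[[0,0,-0.025],[0,0,0],75],[[0,0,-0.008],[0,0,0],75],[[0,0,0],[0,0,0],75],[[0,0,0],[0,0,0],0],[[0,0,0],[0,0,0],0],[[0,0,0],[0,0,0],0],[[0,0,0],[0,0,0],0],[[0,0,0],[0,0,0],0]], "force": 35}}

```text
time: 25.78
ee_pos: [0.4841, -0.3998, 0.0052]
orientation: [180.0, -0.0, -80.1]
ft_force: [0.0, 1.1, 1.4]
opening: 0.321
```

Call:
{"op": "move_arm", "data": {"series": [[[0,0,0.03],[0,0,0],0],[[0,0,0.05],[0,0,0],0],[[0,0,0.047],[0,0,0],0],[[0.0138,0.0239,0],[0,0,8.9],0],[[0.0138,0.0239,0],[0,0,8.9],0],[[0.0138,0.0239,0],[0,0,8.9],0],[[0.0138,0.0239,0],[0,0,8.9],0],[[0.0138,0.0239,0],[0,0,8.9],0],[[0.0138,0.0239,0],[0,0,8.9],0],[[0.0138,0.0239,0],[0,0,8.9],0],[[0.0138,0.0239,0],[0,0,8.9],0],[[0.0138,0.0239,0],[0,0,8.9],0],[[0,0,0],[0,0,0],0],[[0,0,0],[0,0,0],0],[[0,0,0],[0,0,0],0]]}}

```text
time: 27.65
ee_pos: [0.6076, -0.1865, 0.1318]
orientation: [179.9, 0.0, -0.1]
ft_force: [0.1, 0.2, -2.1]
opening: 0.318
```

Run:
```python
from h import *
o=env.get_obs();print(o['time'],o['ee_pos'],o['orientation'],o['q'])
c=snap('wrist','w16.png'); snap('scene','s16.png'); c=snap('top','t16.png')
cv2.imwrite('pics/t16z.png',cv2.resize(c['pixels'][100:300,90:400],None,fx=2.5,fy=2.5,interpolation=2))
```

```text
27.65 [ 0.60760189 -0.18651589  0.13177397] [ 1.79945839e+02  4.49653816e-02 -1.35925080e-01] [ 48.91525873  26.1503904  -44.44225159  90.52750501  19.0879735
  71.20483395   1.04694077]
```

View pics/w16.png

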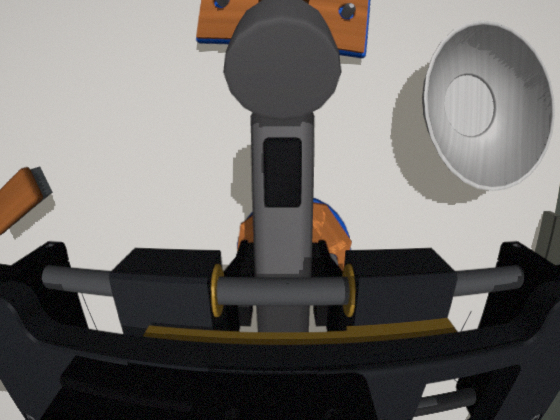

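View pics/t16z.png

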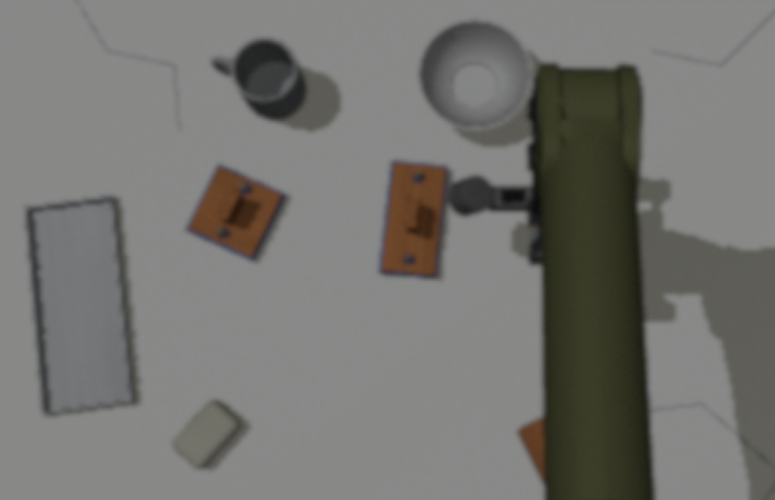

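View pics/s16.png

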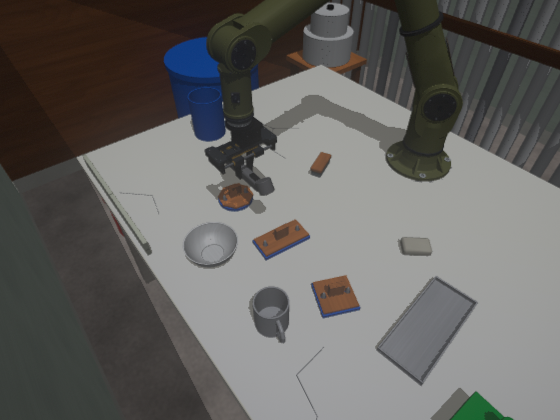

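Run:
```python
from h import *
c=load('t16.png')
f=lambda p:((p-np.array([90,100]))*2.5).round(1)
print('cam',-c['R'].T@c['t'])
e=c['ee']
for n,X in [('plate',[.6085,-.0105,.018]),('headtop',[e[0],e[1]+.105,e[2]+.055]),('handle', [e[0],e[1]+.06,e[2]+.025]),('head bottom',[e[0],e[1]+.105,e[2]-.005])]: print(n,f(proj(c,X)))
k=max([k for k in blobs(c['pixels'],*BR,amin=300)],key=lambda k:-abs(k[:,0,0].mean()-256)); print(rectw(c,k,.018))
```

```text
cam [ 0.31553292 -0.08086023  1.50784186]
plate [[411.8 219.6]]
headtop [[466.4 191.8]]
handle [[504.6 197.3]]
head bottom [[466.4 202.6]]
(array([ 0.6107, -0.0123]), 139, 65, -6.0)
```

Everything agrees with projections (spray line passes ~2 mm from the bar centre, 12.5 cm away). Hold for >5 s.

Call:
{"op": "move_arm", "data": {"series": [[[0.0005,0,0],[0,0,0],0],[[0,0,0],[0,0,0],0],[[0,0,0],[0,0,0],0],[[0,0,0],[0,0,0],0],[[0,0,0],[0,0,0],0],[[0,0,0],[0,0,0],0],[[0,0,0],[0,0,0],0],[[0,0,0],[0,0,0],0],[[0,0,0],[0,0,0],0],[[0,0,0],[0,0,0],0],[[0,0,0],[0,0,0],0],[[0,0,0],[0,0,0],0],[[0,0,0],[0,0,0],0],[[0,0,0],[0,0,0],0],[[0,0,0],[0,0,0],0],[[0,0,0],[0,0,0],0],[[0,0,0],[0,0,0],0],[[0,0,0],[0,0,0],0],[[0,0,0],[0,0,0],0],[[0,0,0],[0,0,0],0]]}}

```text
time: 30.3
ee_pos: [0.6088, -0.1847, 0.1321]
orientation: [180.0, -0.0, 0.0]
ft_force: [-0.7, 0.5, -2.3]
opening: 0.317
```

Call:
{"op": "move_arm", "data": {"series": [[[0,0,0],[0,0,0],0],[[0,0,0],[0,0,0],0],[[0,0,0],[0,0,0],0],[[0,0,0],[0,0,0],0],[[0,0,0],[0,0,0],0],[[0,0,0],[0,0,0],0],[[0,0,0],[0,0,0],0],[[0,0,0],[0,0,0],0],[[0,0,0],[0,0,0],0],[[0,0,0],[0,0,0],0],[[0,0,0],[0,0,0],0],[[0,0,0],[0,0,0],0],[[0,0,0],[0,0,0],0],[[0,0,0],[0,0,0],0],[[0,0,0],[0,0,0],0],[[0,0,0],[0,0,0],0],[[0,0,0],[0,0,0],0],[[0,0,0],[0,0,0],0],[[0,0,0],[0,0,0],0],[[0,0,0],[0,0,0],0]]}}

```text
time: 32.8
ee_pos: [0.6088, -0.1848, 0.1321]
orientation: [180.0, -0.0, 0.0]
ft_force: [-0.6, 0.5, -1.6]
opening: 0.319
```

Call:
{"op": "move_arm", "data": {"series": [[[0,0,0],[0,0,0],0],[[0,0,0],[0,0,0],0],[[0,0,0],[0,0,0],0],[[0,0,0],[0,0,0],0]]}}

```text
time: 33.3
ee_pos: [0.6088, -0.1848, 0.1321]
orientation: [180.0, -0.0, 0.0]
ft_force: [-0.7, 0.5, -2.3]
opening: 0.316
```

Run:
```python
from h import *
o=env.get_obs();print(o['time'],o['ee_pos'],o['orientation'])
c=snap('top','t17.png')
for d in plates(c,.012):
    if d['rect'][1]>80 and d['rect'][1]<200: print(d['rect'],d['px'])
cv2.imwrite('pics/t17z.png',cv2.resize(c['pixels'][100:300,90:400],None,fx=2.5,fy=2.5,interpolation=2))
```

```text
33.3 [ 0.60881965 -0.18477612  0.13206666] [ 1.79996466e+02 -2.45495774e-03  3.66034796e-02]
(array([0.6207, 0.2183]), 88, 86, 65.5) [184. 184.]
(array([ 0.6107, -0.0123]), 139, 65, -6.0) [255. 187.]
```

View pics/t17z.png

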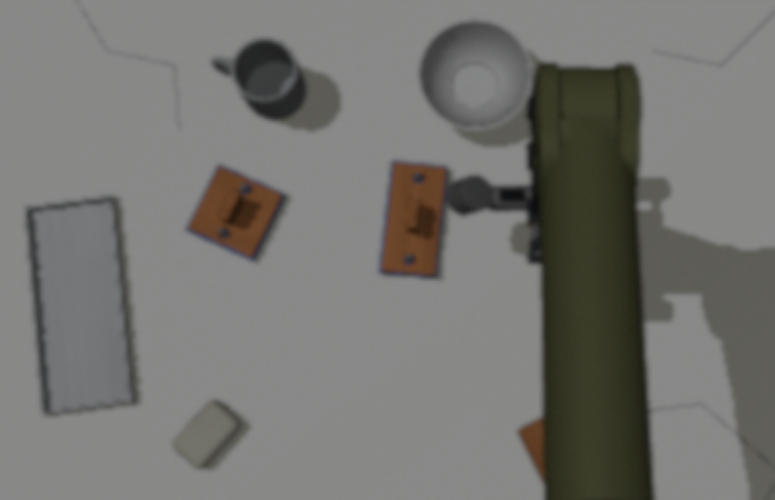

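Plates unmoved. On to the square plate.

Call:
{"op": "move_arm", "data": {"series": [[[0.0018,0.0462,0.005],[0,0,0],0],[[0.0018,0.0462,0.005],[0,0,0],0],[[0.0018,0.0462,0],[0,0,0],0],[[0.0018,0.0462,-0.005],[0,0,0],0],[[0.0018,0.0462,-0.005],[0,0,0],0],[[0,0,0],[0,0,0],0],[[0,0,0],[0,0,0],0],[[0,0,0],[0,0,0],0]]}}

```text
time: 34.35
ee_pos: [0.6181, 0.0441, 0.132]
orientation: [179.9, -0.0, -0.1]
ft_force: [0.3, 0.1, -1.3]
opening: 0.323
```

Run:
```python
from h import *
o=env.get_obs();print(o['time'],o['ee_pos'],o['orientation'])
c=snap('wrist','w18.png');c=snap('top','t18.png')
cv2.imwrite('pics/t18z.png',cv2.resize(c['pixels'][100:300,90:400],None,fx=2.5,fy=2.5,interpolation=2))
for d in plates(c,.012):
    if d['rect'][1]>80 and d['rect'][1]<200: print(d['rect'],d['px'])
e=c['ee'];f=lambda p:((p-np.array([90,100]))*2.5).round(1)
for n,X in [('headtop',[e[0],e[1]+.105,e[2]+.055])]: print(n,f(proj(c,X)))
```

```text
34.35 [0.61810903 0.04412311 0.13197345] [ 1.79939975e+02 -4.65890541e-04 -1.17736999e-01]
(array([ 0.6185, -0.2372]), 99, 99, 80.4) [325. 185.]
(array([0.6207, 0.2183]), 88, 86, 65.6) [183. 184.]
headtop [[266.3 183. ]]
```

View pics/t18z.png

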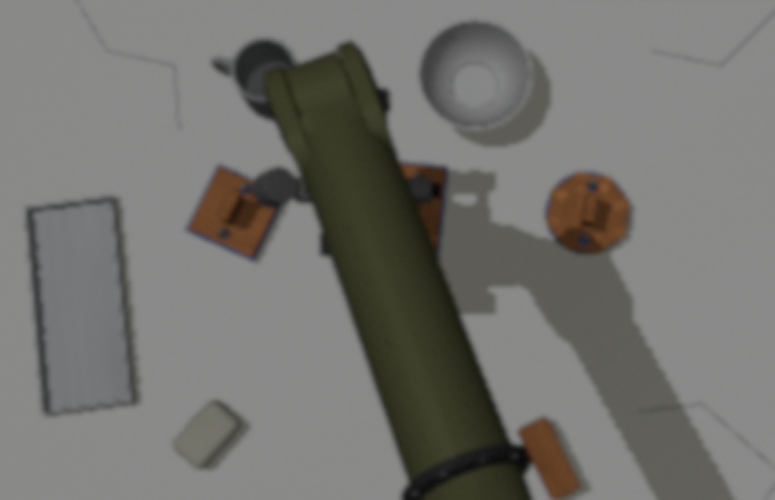

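View pics/w18.png

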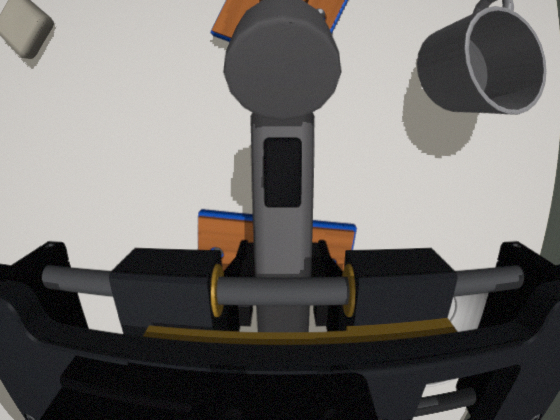

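Sprayer head at (272,187) in the zoomed top view, as projected; the aim is right. Hold.

Call:
{"op": "move_arm", "data": {"series": [[[0,0.0005,0],[0,0,0],0],[[0,0,0],[0,0,0],0],[[0,0,0],[0,0,0],0],[[0,0,0],[0,0,0],0],[[0,0,0],[0,0,0],0],[[0,0,0],[0,0,0],0],[[0,0,0],[0,0,0],0],[[0,0,0],[0,0,0],0],[[0,0,0],[0,0,0],0],[[0,0,0],[0,0,0],0],[[0,0,0],[0,0,0],0],[[0,0,0],[0,0,0],0],[[0,0,0],[0,0,0],0],[[0,0,0],[0,0,0],0],[[0,0,0],[0,0,0],0],[[0,0,0],[0,0,0],0],[[0,0,0],[0,0,0],0],[[0,0,0],[0,0,0],0],[[0,0,0],[0,0,0],0],[[0,0,0],[0,0,0],0]]}}

```text
time: 36.95
ee_pos: [0.6178, 0.0468, 0.1321]
orientation: [-180.0, -0.0, 0.0]
ft_force: [0.5, -0.3, -1.6]
opening: 0.319
```

Call:
{"op": "move_arm", "data": {"series": [[[0,0,0],[0,0,0],0],[[0,0,0],[0,0,0],0],[[0,0,0],[0,0,0],0],[[0,0,0],[0,0,0],0],[[0,0,0],[0,0,0],0],[[0,0,0],[0,0,0],0],[[0,0,0],[0,0,0],0],[[0,0,0],[0,0,0],0],[[0,0,0],[0,0,0],0],[[0,0,0],[0,0,0],0],[[0,0,0],[0,0,0],0],[[0,0,0],[0,0,0],0],[[0,0,0],[0,0,0],0],[[0,0,0],[0,0,0],0],[[0,0,0],[0,0,0],0],[[0,0,0],[0,0,0],0],[[0,0,0],[0,0,0],0],[[0,0,0],[0,0,0],0],[[0,0,0],[0,0,0],0],[[0,0,0],[0,0,0],0]]}}

```text
time: 39.45
ee_pos: [0.6179, 0.0467, 0.1321]
orientation: [180.0, -0.0, 0.0]
ft_force: [-0.3, 0.4, -0.7]
opening: 0.321
```

Call:
{"op": "move_arm", "data": {"series": [[[0,0,0],[0,0,0],0],[[0,0,0],[0,0,0],0],[[0,0,0],[0,0,0],0],[[0,0,0],[0,0,0],0]]}}

```text
time: 39.95
ee_pos: [0.6178, 0.0467, 0.1321]
orientation: [180.0, -0.0, 0.0]
ft_force: [0.4, -0.7, -1.9]
opening: 0.32
```

Call:
{"op": "move_arm", "data": {"series": [[[-0.0002,-0.057,0.008],[0,0,0],0],[[-0.0002,-0.057,0],[0,0,0],0],[[-0.0002,-0.057,0],[0,0,0],0],[[-0.0002,-0.057,0],[0,0,0],0],[[-0.0002,-0.057,0],[0,0,0],0],[[-0.0002,-0.057,0],[0,0,0],0],[[-0.0001,-0.057,0],[0,0,0],0],[[0,-0.0567,-0.008],[0,0,0],0],[[0,0,0],[0,0,0],0],[[0,0,0],[0,0,0],0],[[0,0,0],[0,0,0],0]]}}

```text
time: 41.32
ee_pos: [0.6175, -0.4067, 0.1325]
orientation: [-180.0, -0.0, 0.2]
ft_force: [-0.1, 0.9, -1.8]
opening: 0.317
```

Run:
```python
from h import *
o=env.get_obs();print(o['time'],o['ee_pos'],o['orientation'])
c=snap('scene','s19.png');c=snap('top','t19.png')
cv2.imwrite('pics/t19z.png',cv2.resize(c['pixels'][100:300,90:400],None,fx=2.5,fy=2.5,interpolation=2))
for d in plates(c,.012):
    if d['rect'][1]>80 and d['rect'][1]<200: print(d['rect'],d['px'])
e=c['ee'];f=lambda p:((p-np.array([90,100]))*2.5).round(1)
for n,X in [('headtop',[e[0],e[1]+.105,e[2]+.055])]: print(n,f(proj(c,X)))
# tray outline in earlier free view
for k in blobs(load('t17.png')['pixels'],(0,0,20),(180,70,120)):
    if abs(k[:,0,0].mean()-122)<8: print('tray',rectw(c,k,.016))
```

```text
41.325 [ 0.61751715 -0.40671076  0.13247837] [-1.79953845e+02 -4.85372593e-02  1.97907703e-01]
(array([ 0.6185, -0.2372]), 99, 99, 80.4) [325. 185.]
(array([0.6207, 0.2183]), 88, 86, 65.5) [184. 183.]
(array([ 0.6107, -0.0123]), 139, 65, -6.0) [255. 187.]
headtop [[657.7 183.5]]
tray (array([0.4999, 0.4103]), 276, 128, 7.9)
```

View pics/t19z.png

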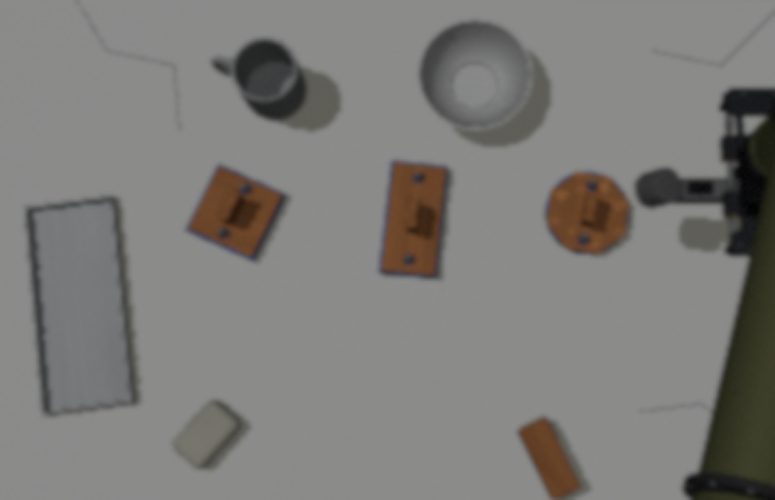

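Head at (657,188), in line with the eight-sided plate (588,213; offset is height parallax). Hold.

Call:
{"op": "move_arm", "data": {"series": [[[0,0,0],[0,0,0],0],[[0,0,0],[0,0,0],0],[[0,0,0],[0,0,0],0],[[0,0,0],[0,0,0],0],[[0,0,0],[0,0,0],0],[[0,0,0],[0,0,0],0],[[0,0,0],[0,0,0],0],[[0,0,0],[0,0,0],0],[[0,0,0],[0,0,0],0],[[0,0,0],[0,0,0],0],[[0,0,0],[0,0,0],0],[[0,0,0],[0,0,0],0],[[0,0,0],[0,0,0],0],[[0,0,0],[0,0,0],0],[[0,0,0],[0,0,0],0],[[0,0,0],[0,0,0],0],[[0,0,0],[0,0,0],0],[[0,0,0],[0,0,0],0],[[0,0,0],[0,0,0],0],[[0,0,0],[0,0,0],0]]}}

```text
time: 43.92
ee_pos: [0.6165, -0.409, 0.1321]
orientation: [180.0, -0.0, 0.0]
ft_force: [0.5, 0.6, -1.6]
opening: 0.322
```

Call:
{"op": "move_arm", "data": {"series": [[[0,0,0],[0,0,0],0],[[0,0,0],[0,0,0],0],[[0,0,0],[0,0,0],0],[[0,0,0],[0,0,0],0],[[0,0,0],[0,0,0],0],[[0,0,0],[0,0,0],0],[[0,0,0],[0,0,0],0],[[0,0,0],[0,0,0],0],[[0,0,0],[0,0,0],0],[[0,0,0],[0,0,0],0],[[0,0,0],[0,0,0],0],[[0,0,0],[0,0,0],0],[[0,0,0],[0,0,0],0],[[0,0,0],[0,0,0],0],[[0,0,0],[0,0,0],0],[[0,0,0],[0,0,0],0],[[0,0,0],[0,0,0],0],[[0,0,0],[0,0,0],0],[[0,0,0],[0,0,0],0],[[0,0,0],[0,0,0],0]]}}

```text
time: 46.42
ee_pos: [0.6166, -0.4089, 0.1321]
orientation: [180.0, -0.0, 0.0]
ft_force: [-0.0, 0.6, -0.8]
opening: 0.317
```

Call:
{"op": "move_arm", "data": {"series": [[[0,0,0],[0,0,0],0],[[0,0,0],[0,0,0],0],[[0,0,0],[0,0,0],0],[[0,0,0],[0,0,0],0],[[0,0,0],[0,0,0],0],[[0,0,0],[0,0,0],0]]}}

```text
time: 47.18
ee_pos: [0.6166, -0.4089, 0.1321]
orientation: [180.0, -0.0, 0.0]
ft_force: [0.4, 0.1, -1.8]
opening: 0.323
```

Call:
{"op": "move_arm", "data": {"series": [[[0,0,0.045],[0,0,0],0],[[0,0,0.045],[0,0,0],0],[[-0.0072,0.0591,0],[0,0,7],0],[[-0.0072,0.0591,0],[0,0,7],0],[[-0.0072,0.0591,0],[0,0,7],0],[[-0.0072,0.0591,0],[0,0,7],0],[[-0.0072,0.0591,0],[0,0,7],0],[[-0.0072,0.0591,0],[0,0,7],0],[[-0.0072,0.0591,0],[0,0,7],0],[[-0.0072,0.0591,0],[0,0,7],0],[[-0.0072,0.0591,0],[0,0,7],0],[[-0.0072,0.0591,0],[0,0,7],0],[[-0.0072,0.0591,0],[0,0,7],0],[[-0.0072,0.0591,0],[0,0,7],0],[[-0.0072,0.0591,0],[0,0,7],0],[[-0.0072,0.0591,0],[0,0,7],0],[[0,0,0],[0,0,0],0],[[0,0,0],[0,0,0],0],[[0,0,0],[0,0,0],0]]}}

```text
time: 49.55
ee_pos: [0.5173, 0.4164, 0.2221]
orientation: [180.0, 0.1, 97.8]
ft_force: [-0.0, -0.8, -1.3]
opening: 0.318
```

Run:
```python
from h import *
o=env.get_obs();print(o['time'],o['ee_pos'],o['orientation'],o['q'])
c=snap('wrist','w20.png')
```

```text
49.55 [0.51726172 0.41644598 0.22209975] [1.79952404e+02 6.93597559e-02 9.78372274e+01] [  2.82026835  34.79746926 -66.33258602  79.3068995   31.68499509
  85.8565224   36.17943957]
```

View pics/w20.png

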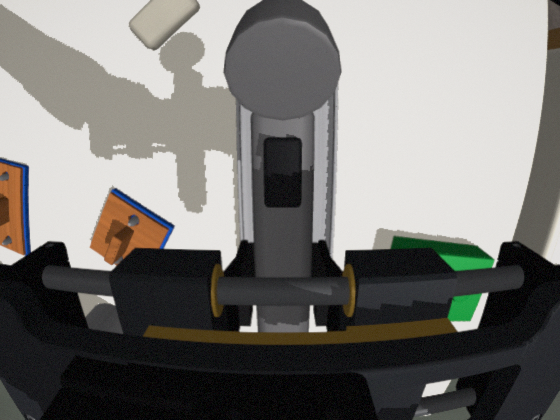

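Run:
```python
from h import *
c=load('w20.png');i=c['pixels'][90:260,215:360];cv2.imwrite('pics/w20z.png',cv2.resize(i,None,fx=3.5,fy=3.5,interpolation=2))
```

```text
(no output)
```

View pics/w20z.png

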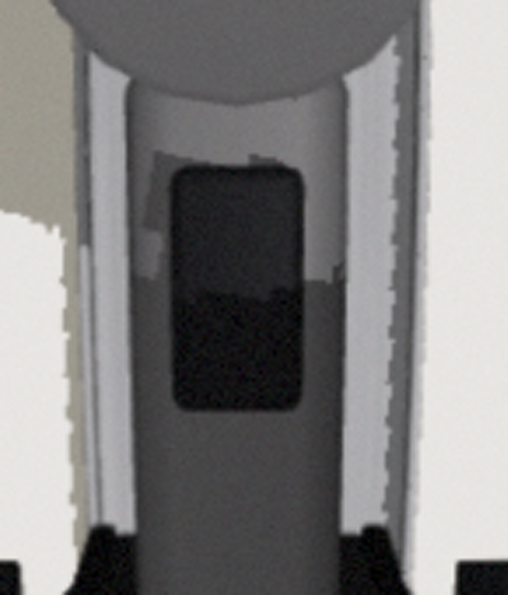

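Run:
```python
from h import *
c=load('w20.png');f=lambda x,y:[215+x/3.5,90+y/3.5]
P=onz(c,[f(77,100),f(430,100),f(92,500),f(410,500)],.016)[:,:2]
print(P.round(4),np.hypot(*(P[0]-P[1])),np.hypot(*(P[2]-P[3])))
m1,m2=(P[0]+P[1])/2,(P[2]+P[3])/2;v=m1-m2;a=np.degrees(np.arctan2(v[1],v[0]));print(m1,m2,a)
u=v/np.hypot(*v);n=np.array([-u[1],u[0]]);print('TCP lateral off',(c['ee'][:2]-m1)@n, n)
```

```text
[[0.4511 0.3566]
 [0.4353 0.4689]
 [0.5857 0.3762]
 [0.5707 0.4855]] 0.1134030017437517 0.11031642192965768
[0.44322891 0.41272262] [0.5781855  0.43083207] -172.35729037526497
TCP lateral off 0.006155718811819254 [ 0.13299523 -0.99111668]
```

Call:
{"op": "move_arm", "data": {"series": [[[-0.0008,0.006,-0.05],[0,0,0],0],[[0,0,-0.05],[0,0,0],0],[[0,0,-0.05],[0,0,0],0],[[0,0,-0.035],[0,0,0],0],[[0,0,-0.01],[0,0,0],0],[[0,0,-0.008],[0,0,0],0],[[0,0,0],[0,0,0],0],[[0,0,0],[0,0,0],0]]}}

```text
time: 50.6
ee_pos: [0.5156, 0.4252, 0.0206]
orientation: [179.9, -0.1, 98.0]
ft_force: [0.4, 0.4, -2.1]
opening: 0.321
```

Call:
{"op": "move_arm", "data": {"series": [[[0,0,-0.005],[0,0,0],0],[[0,0,-0.004],[0,0,0],0],[[0,0,-0.0015],[0,0,0],0],[[0,0,0],[0,0,0],0],[[0,0,0],[0,0,0],0]]}}

```text
time: 51.22
ee_pos: [0.5149, 0.4243, 0.0092]
orientation: [180.0, 0.0, 98.0]
ft_force: [-2.2, -2.7, 4.9]
opening: 0.319
```

Contact with the tray floor. Release, then rise.

Call:
{"op": "move_arm", "data": {"series": [[[0,0,0],[0,0,0],55],[[0,0,0],[0,0,0],55],[[0,0,0],[0,0,0],55],[[0,0,0.02],[0,0,0],55],[[0,0,0.05],[0,0,0],55],[[0,0,0.06],[0,0,0],55],[[0,0,0.06],[0,0,0],55],[[0,-0.05,0.03],[0,0,0],55],[[0,-0.05,0.02],[0,0,0],55],[[0,-0.05,0],[0,0,0],55],[[0,0,0],[0,0,0],55],[[0,0,0],[0,0,0],55]]}}

```text
time: 52.72
ee_pos: [0.5148, 0.2751, 0.2496]
orientation: [179.9, -0.0, 98.0]
ft_force: [-0.0, 0.4, 0.3]
opening: 0.549
```

Run:
```python
from h import *
o=env.get_obs();print(o['time'],o['ee_pos'],o['orientation'],o['ft_force'])
c=snap('wrist','w21.png');c=snap('scene','s21.png');c=snap('top','t21.png')
```

```text
52.725 [0.5147638  0.27505202 0.24960575] [ 1.79926683e+02 -4.17134742e-02  9.80407921e+01] [-0.02216805  0.44542049  0.27756676]
```

View pics/w21.png

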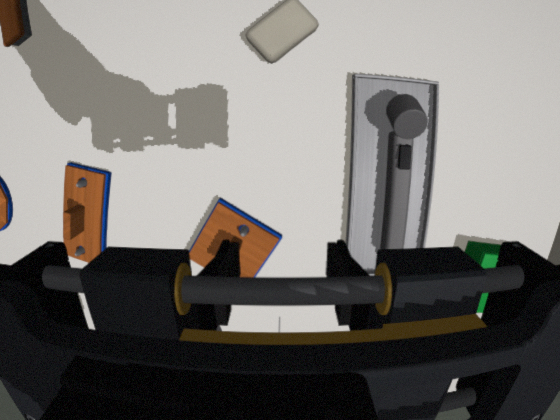

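View pics/s21.png

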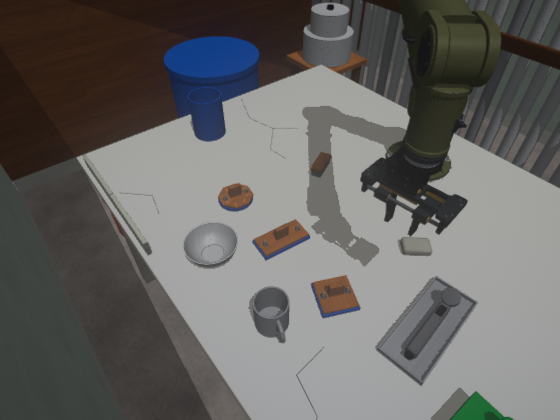

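Sprayer lies inside the tray (head (407,117) to tail in the wrist view). Check plates in the top view.

Run:
```python
from h import *
c=load('t21.png');cv2.imwrite('pics/t21z.png',cv2.resize(c['pixels'][100:300,90:400],None,fx=2.5,fy=2.5,interpolation=2))
for d in plates(c,.012):
    if d['rect'][1]>80 and d['rect'][1]<200: print(d['rect'],d['px'])
w=load('w21.png'); f=onz(w,[[407,112],[399,240],[352,74],[438,82]],.03); print(f.round(3))
f=onz(w,[[407,115]],.064);g=onz(w,[[397,240]],.034);v=(f-g)[0];print(f,g,np.degrees(np.arctan2(v[1],v[0])))
```

```text
(array([ 0.6182, -0.2372]), 99, 99, 80.3) [325. 185.]
(array([0.6214, 0.2204]), 92, 87, 65.3) [185. 183.]
(array([ 0.6107, -0.0123]), 139, 65, -6.0) [255. 187.]
[[0.408 0.414 0.03 ]
 [0.571 0.439 0.03 ]
 [0.377 0.339 0.03 ]
 [0.361 0.449 0.03 ]]
[[0.41422076 0.40091108 0.064     ]] [[0.57027362 0.4348028  0.034     ]] -167.74672948397634
```

View pics/t21z.png

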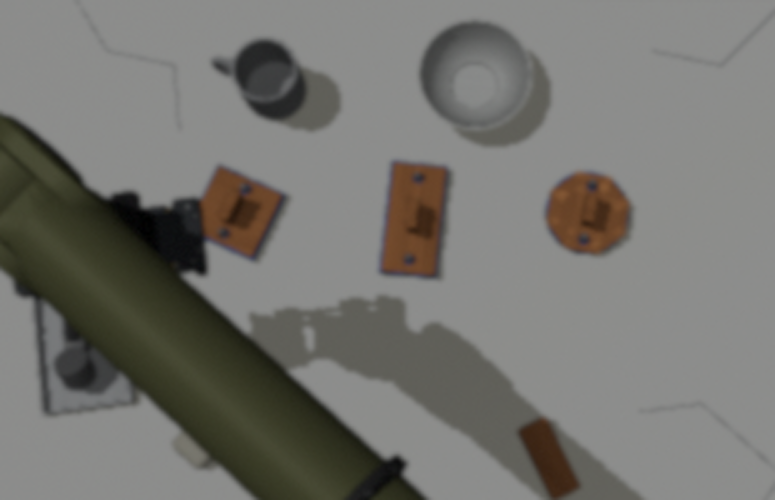

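Run:
```python
from h import *
print(env.finish_job()); print(env.get_obs()['time'])
```

```text
the job is handed in; nothing more can be done
None
the job is handed in; nothing more can be done
```

I handed the job in at about 53 s of robot time. No verdict was reported, so what follows rests on my own checks.

- **Plates:** The long, eight-sided and square plates are on their own stands, each lowered until I felt light contact, then released. In the wrist pictures the pins show through the holes, and centres and yaw match the stands to about 2 mm and 0.5°. I judged flushness from the contact height and from the outlines measuring right at that height. In the last top view the long and eight-sided plates read as before. The square plate was partly hidden by the gripper, and its outline shifted about 2 mm for that reason.
- **Rinsing:** I held the sprayer on the long, then the square, then the eight-sided plate for more than 5 s each, from about 12.5 cm away. From the measured arm poses, the spray line should pass within a few millimetres of each grip bar.
- **Sprayer:** It lies flat inside the tray, head towards the robot and roughly centred. A rough last reading of its angle, from two points at different heights, was about 4–5° off the tray's length. The gripper had it within 0.5° at release. Either is well within the limit.
- **Ledge items:** None of them looked moved in the last pictures. In the top view the arm covered part of the soap and hid the jug, but the scene view shows both in place. The arm was clear of everything, with the wrist force near zero.

The top and wrist cameras disagreed by a steady 2–3 mm. I used the wrist camera for all fitting.

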